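# Square a slide carrier in a corner and load it on the scanner deck

### The job

Draw the blue slide carrier out of its holder by its tongue, lay it on the black squaring plate, slide it fully home against both fences with its tongue to the open side, and let go. Then take it afresh across its frame and lay it flat on the green scanner deck, tongue between the two cheeks and frame between the cheeks and the far rib. Lay it down, never drop it, and leave the cup, the jar and the tape roll where they stand.

Things in the scene. Friction and masses are not known exactly. Their poses are not given: they have to be found in the camera images.
- carrier: blue flat two-slide carrier, 90 g, 12 mm thick, solid, balancing 20 mm from the origin toward the tongue. Frame 90 mm (x) by 60 mm (y); a tongue 50 mm long, 28 mm wide, also 12 mm thick, runs on from the middle of the frame's -x edge (x -95 to -45 mm). Origin: centre of the frame's underside, tongue not counted; z up
- holder: grey fixed holder in which the carrier starts, its origin at x -6 to 0 mm, tongue out to the holder's -x. Origin on the desk under the middle; floor 3 mm thick from x -52 mm; walls 22 mm high, side walls 65 mm apart inside, x -36 to 53 mm; clear roof, underside at 19 mm, over x 22 to 53 mm. The carrier slides out to -x and lifts free once its far edge has passed x = 22 mm
- corner: black squaring plate, fixed, 4 mm thick, x -62 to 55, y -57 to 41 mm; bright metal fences stand 6 mm above it. Far fence: inner face x = 45 mm. Side fence: inner face y = 30 mm, two pieces with a finger gap over x -22 to 22 mm. Origin on the desk, under the carrier's origin when that is home in the corner, axes parallel (tongue to -x, jutting past the plate's open edge)
- deck: green scanner deck, fixed, x -100 to 60, y -48 to 48 mm, top at 6 mm. Two dark cheeks (x -98 to -48, |y| 17 to 42 mm, top at 20 mm) leave a 34 mm channel for the tongue; dark far rib, inner face x = 48 mm, top at 13 mm. Origin on the desk, under the carrier's origin when that is centred in place, axes parallel (tongue to -x, 3 mm play each way)
- sample_cup: bystander: sample cup with a red lid, 60 mm wide, 70 mm high, loose; origin at the centre of its underside
- blue_jar: bystander: small white jar with a blue cap, 28 mm wide, 42 mm high, loose; origin at the centre of its underside
- tape: bystander: roll of beige tape lying flat, 66 mm wide, 19 mm high, loose; origin at the centre of its underside
Mind the look-alikes: they are no part of the job. Several things have the shape of the corner; the one meant has the colours described above.

How it is judged:
By the outcome, as a careful person would: the job done as asked, in the order asked, and still so for the second after the job is handed in, with the robot touching nothing.
It also fails if it takes over 72 s, if anything falls off the work surface, if the arm or the gripper's body presses on something with over 40 N, if the wrist force passes 120 N, or if a joint passes its speed limit or range.

### The arm

A 6-joint arm with a two-finger parallel gripper is mounted at the origin on a cart in front of the work surface, level with it; the furniture and walls round the work are solid. World frame = base frame: x ahead of the robot, y to its left, z up, the work surface at z = 0. Lengths are in m, angles in rad, forces in N, time in s.
With the tool pointing down it reaches from about 0.35 to 0.85 m from the base axis. Payload 8.1 kg.
Tool frame: the origin (TCP) lies on the centre line of the jaws, within the pads' length; the fingertips stand 25 mm ahead of it and the grasp point (between the pads) lies 6 mm ahead of it; x points along the fingers, y is the direction in which the jaws open and shut, and the axes are right-handed (so a half turn about x gives the same grasp; the last joint's range is limited). The gripper opens to 93 mm and grips with 3 to 60 N. Pads are 15 mm wide; open, the fingers measure 128 mm over their backs; the gripper's body (75 mm by 188 mm) begins 65 mm behind the grasp point.
Start: joints at [1.194, 0.13, 1.488, -0, 1.523, -0.085], TCP at [0.173, 0.575, 0.244] pointing down, gripper open.
Joint ranges: [-2.96, 2.96], [-0.89, 2.26], [0.02, 2.5], [-1.34, 4.48], [0, 2.73], [-2.66, 2.66]. Speed limits (rad/s): [2.39, 2.39, 2.79, 3.14, 3.14, 3.14].

### API

Orientations are given as a 3x3 rotation matrix whose columns are the frame's x, y, z axes.
In Python, from rig import readout, optics, arm gives the robot as it stands.
- The arm moves only by the tool carry_out, never from a script. Its argument "plan" is a list of rows, each an object with "dp": the shift along the world's x, y, z in cm, a list of three; "roll": the turn about the world's z in rad. In form: [{"dp": [tx, ty, tz], "roll": roll}, ...]. A call has 1 to 20 rows; each row shifts and turns the pose as measured when the row begins; what a row does not reach is not made up. A row lasts 1/12 s, in which the tool goes at most 41.7 mm and 7.16 degrees, less where a joint would pass 70% of its speed; a pose out of reach is approached as far as the arm can. A call with a gripper value outside its range is refused whole. "gripper" is the gripper command: -1 is shut, 1 is fully open, values between are in proportion, set as the call begins (left out, the last holds). The fingers move at their own pace and stop on an object; "squeeze" is the grip in N (left out, the last holds). Time passes only in rows, so rows that do not move let the fingers close. It gives the time, the measured TCP pose, the force and the opening at its end, in the units of the state.
- readout.observe(): the state, without advancing time (a new reading comes with each control period).
- optics.capture(name): name is "scene" or "top" or "wrist"; returns the picture (400x640x3 uint8, red, green, blue); there is no depth.
- optics.camera_info(name): a dict with "fx", "fy", "cx", "cy" (pixels), "rvec" (rotation vector, rad) and "tvec" (3), from world to camera coordinates, as OpenCV has them; the wrist camera has in their place "T_tool_cam" (4x4, takes a point from camera to tool coordinates, whose origin is the TCP and whose axes are the tool frame's). Camera axes: x right, y down, z forward; pixel columns grow to the right and rows downward; lengths in m; the calibration is good to about 2 mm. A picture is of the moment at which its call begins: read the wrist's pose just before it. camera_info takes no time and is no camera call.
- arm.sign_off(): hands the job in, once; it reports no verdict.
The state is a dict: "t": time; "joints": joint angles; "joint_vel": joint speeds; "joint_torque": joint torques, N m; "position": TCP position; "tcp_rot": TCP orientation; "wrist_force": force on the tool from outside, world axes, zero at the start; "ft_torque": the same for the moment, N m; "gripper_width": finger opening in m.
Only numpy, scipy, OpenCV 4.12 (cv2) and the standard library are available. Lean on these libraries where they do the work, as an engineer would, in place of code of your own. Each camera call takes 0.05 s, during which the arm holds its last target.

## Working session

There is one attempt and no reset: what is moved stays moved. The work goes in short steps, Python scripts to look and compute and a tool call to move; the robot and the scene stay as the last step left them, time stands still between calls to the robot, and variables do not carry over. Pictures are saved under pics/ and viewed, and the job is handed in when it is done.

Besides the shell and the picture viewer there is one more tool, called after "Call:" as name(argument=value, ...), one argument or row to a line, values as JSON. carry_out: Moves the arm, as the interface text tells. Its arguments: {"type":"object","properties":{"plan":{"type":"array","items":{"type":"object","properties":{"dp":{"type":"array","items":{"type":"number"}},"roll":{"type":"number"}}}},"gripper":{"type":"number"},"squeeze":{"type":"number"}},"required":["plan"]}

```bash
ls; mkdir -p pics
python3 - <<'E'
from rig import readout, optics
import cv2
print(readout.observe())
for n in("scene","top","wrist"):
    im=optics.capture(n); cv2.imwrite(f"pics/{n}0.png",im[:,:,::-1]); print(n,optics.camera_info(n))
E
```

```text
pics
{'t': 0.0, 'joints': array([ 1.19359890e+00,  1.31185223e-01,  1.48927529e+00,  4.22444289e-05,
        1.52299072e+00, -8.54358641e-02]), 'joint_vel': array([ 1.09334785e-03,  5.28240941e-05, -9.70509574e-04,  3.79791860e-04,
        8.05137413e-04, -1.20668687e-03]), 'joint_torque': array([ 2.19823050e-04, -5.59864318e+01, -4.91738105e+01,  7.67602259e-02,
        3.59794346e-02, -9.35649041e-05]), 'position': array([0.1723758 , 0.57416059, 0.24257522]), 'tcp_rot': array([[-7.23776579e-04,  2.87641090e-01,  9.57738001e-01],
       [-1.71238466e-03,  9.57736492e-01, -2.87641931e-01],
       [-9.99998272e-01, -1.84820435e-03, -2.00635052e-04]]), 'wrist_force': array([0.45944186, 0.33377838, 0.19863876]), 'ft_torque': array([-0.0528016 , -0.02913839,  0.01350848]), 'gripper_width': 0.09297384562020534}
scene {'fx': 419.58591765431925, 'fy': 419.58591765431925, 'cx': 320.72892613274803, 'cy': 201.6779619814782, 'rvec': array([ 1.23213659, -2.3300366 ,  0.92297399]), 'tvec': array([0.04346387, 0.51573173, 0.49959379])}
top {'fx': 414.01585259881955, 'fy': 414.01585259881955, 'cx': 324.17231634846655, 'cy': 199.45017382395218, 'rvec': array([ 2.1881242 , -2.17962553,  0.0390625 ]), 'tvec': array([-0.30895092,  0.54836129,  1.15529591])}
wrist {'fx': 340.1880943061894, 'fy': 340.1880943061894, 'cx': 320.4909631262256, 'cy': 201.8908231941107, 'T_tool_cam': array([[-3.37663649e-04, -2.97707903e-01,  9.54656949e-01,
        -1.41595788e-01],
       [ 9.99999940e-01, -1.79337242e-04,  2.97775568e-04,
        -5.33990642e-04],
       [ 8.25554042e-05,  9.54656992e-01,  2.97707945e-01,
        -8.31112703e-02],
       [ 0.00000000e+00,  0.00000000e+00,  0.00000000e+00,
         1.00000000e+00]])}
```

View pics/scene0.png

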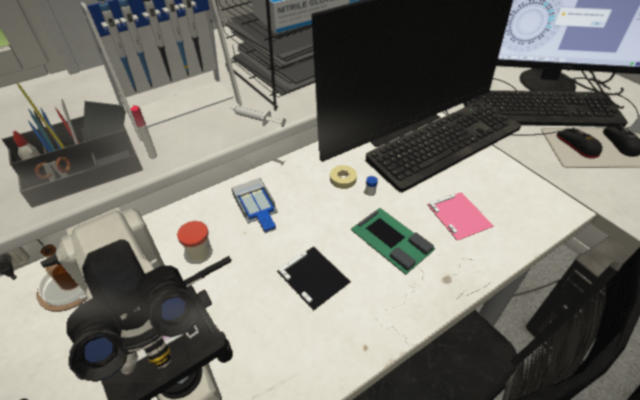

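View pics/top0.png

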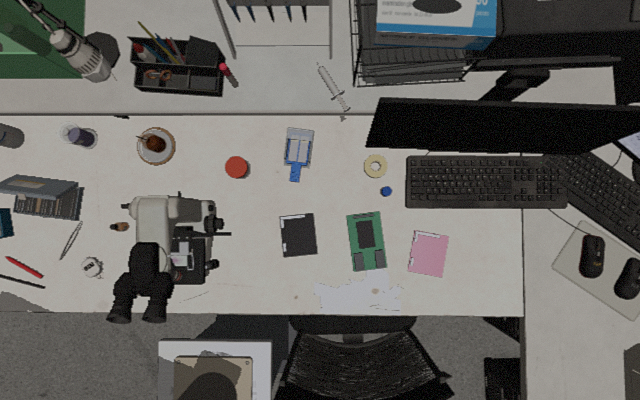

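View pics/wrist0.png

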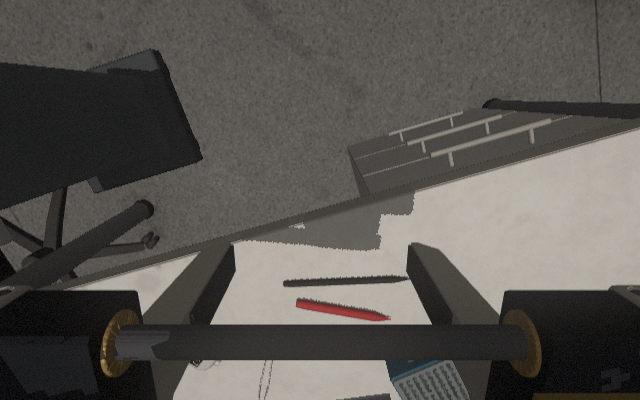

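The top view shows the holder with the blue carrier at about (297,147), the black plate with bright fences at (298,235), the deck at (366,240), the pink look-alike at (428,253), the cup at (236,167), the tape at (375,166) and the jar at (386,191). I'll take a rough fix on these.

```bash
cat > h.py <<'E'
import numpy as np, cv2
from rig import readout, optics
def cam(name, st=None):
    c=optics.camera_info(name); K=np.array([[c['fx'],0,c['cx']],[0,c['fy'],c['cy']],[0,0,1]])
    if name=='wrist':
        T=np.eye(4); T[:3,:3]=st['tcp_rot']; T[:3,3]=st['position']; M=T@c['T_tool_cam']
        return K,M[:3,:3],M[:3,3]
    R,_=cv2.Rodrigues(c['rvec']); return K,R.T,-R.T@c['tvec']
def ray(C,uv,z):
    K,R,o=C; d=R@np.linalg.solve(K,[uv[0],uv[1],1]); return o+d*(z-o[2])/d[2]
def proj(C,P):
    K,R,o=C; p=K@(R.T@(np.asarray(P)-o)); return p[:2]/p[2]
def grab(name,fn):
    st=readout.observe(); im=optics.capture(name); C=cam(name,st)
    np.savez(f'{fn}.npz',im=im,K=C[0],R=C[1],o=C[2]); cv2.imwrite(f'pics/{fn}.png',im[:,:,::-1]); return im,C
def load(fn):
    d=np.load(f'{fn}.npz'); return d['im'],(d['K'],d['R'],d['o'])
E
python3 - <<'E'
from h import *
C=cam('top'); print(C[2], C[1])
for n,uv,z in [('tongue end',(294,181),.012),('holder far',(298,128),.02),('plateTL',(279,217),.004),('TR',(313,213),.004),('BR',(318,254),.004),('BL',(283,258),.004),('deckTL',(347,213),.006),('TR',(380,210),.006),('BR',(385,268),.006),('BL',(353,271),.006),('cup',(236,167),.07),('jar',(386,191),.042),('tape',(375,166),.019),('pink',(428,253),.004)]:
    print(n,ray(C,uv,z).round(3))
im=cv2.imread('pics/top0.png')[110:290,220:460]; cv2.imwrite('pics/topz.png',cv2.resize(im,(800,600),interpolation=cv2.INTER_CUBIC))
E
```

```text
[ 0.48511437 -0.32970099  1.17763353] [[ 0.00442713 -0.99846546  0.05520075]
 [-0.99980222 -0.00334927  0.01960345]
 [-0.01938849 -0.05527662 -0.99828282]]
tongue end [ 0.602 -0.221  0.012]
holder far [ 0.751 -0.232  0.02 ]
plateTL [ 0.5   -0.179  0.004]
TR [ 0.511 -0.275  0.004]
BR [ 0.396 -0.29   0.004]
BL [ 0.384 -0.191  0.004]
deckTL [ 0.512 -0.371  0.006]
TR [ 0.521 -0.464  0.006]
BR [ 0.358 -0.478  0.006]
BL [ 0.349 -0.388  0.006]
cup [ 0.633 -0.069  0.07 ]
jar [ 0.572 -0.477  0.042]
tape [ 0.644 -0.449  0.019]
pink [ 0.401 -0.599  0.004]
```

View pics/topz.png

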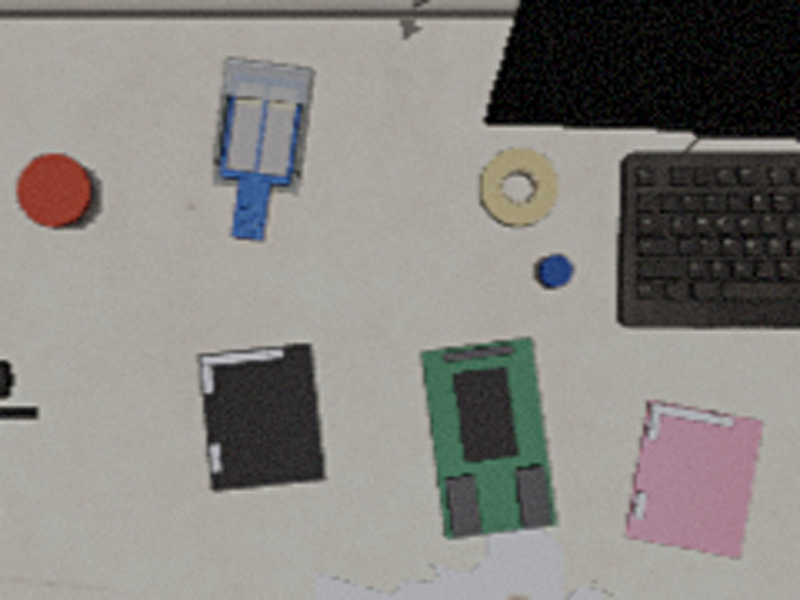

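Run:
```python
from h import *
T=cam('top');S=cam('scene'); print(S[2])
def tri(a,b):
    A=[];B=[]
    for C,uv in((T,a),(S,b)):
        d=C[1]@np.linalg.solve(C[0],[*uv,1]); d/=np.linalg.norm(d); P=np.eye(3)-np.outer(d,d); A.append(P);B.append(P@C[2])
    A=np.vstack(A);B=np.hstack(B); x,r,*_=np.linalg.lstsq(A,B,rcond=None); return x.round(3),np.sqrt(r).round(4)
for n,a,b in [('eyeL',(121,319),(98,350)),('eyeR',(153,319),(174,308)),('headtop',(146,250),(125,258)),('arm top',(150,202),(95,222)),('cup',(236,167),(193,232)),('jar',(386,191),(371,181)),('stick',(230,234),(230,260))]: print(n,tri(a,b))
```

```text
[0.05060786 0.01608385 0.71738584]
eyeL (array([0.293, 0.089, 0.356]), array([0.0028]))
eyeR (array([0.294, 0.02 , 0.36 ]), array([0.0012]))
headtop (array([0.423, 0.051, 0.316]), array([0.011]))
arm top (array([0.527, 0.063, 0.289]), array([0.0027]))
cup (array([ 0.633, -0.069,  0.067]), array([0.001]))
jar (array([ 0.572, -0.478,  0.035]), array([0.0006]))
stick (array([ 0.455, -0.082,  0.169]), array([0.0017]))
```

Run:
```python
import cv2
im=cv2.imread('pics/scene0.png')[190:400,0:260]; cv2.imwrite('pics/sz.png',cv2.resize(im,(740,598),interpolation=cv2.INTER_CUBIC))
im=cv2.imread('pics/top0.png')[180:330,90:250]; cv2.imwrite('pics/tz.png',cv2.resize(im,(640,600),interpolation=cv2.INTER_CUBIC))
```

```text
(no output)
```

View pics/sz.png

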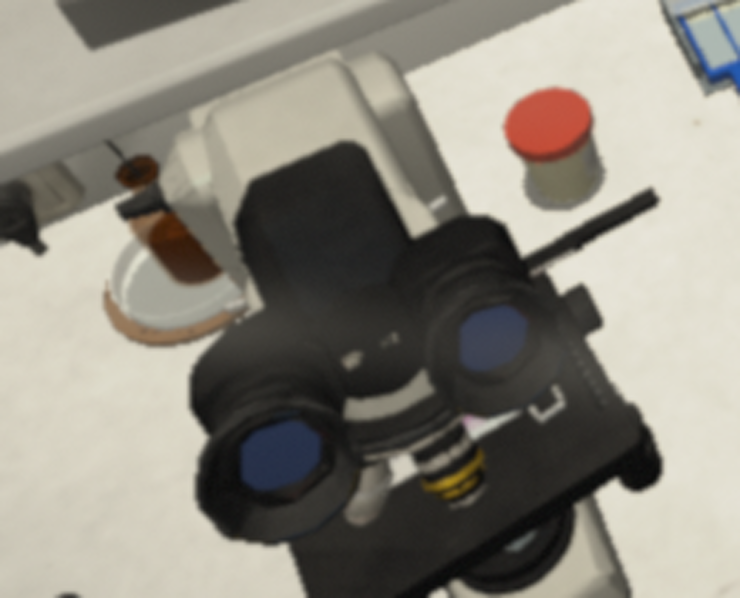

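View pics/tz.png

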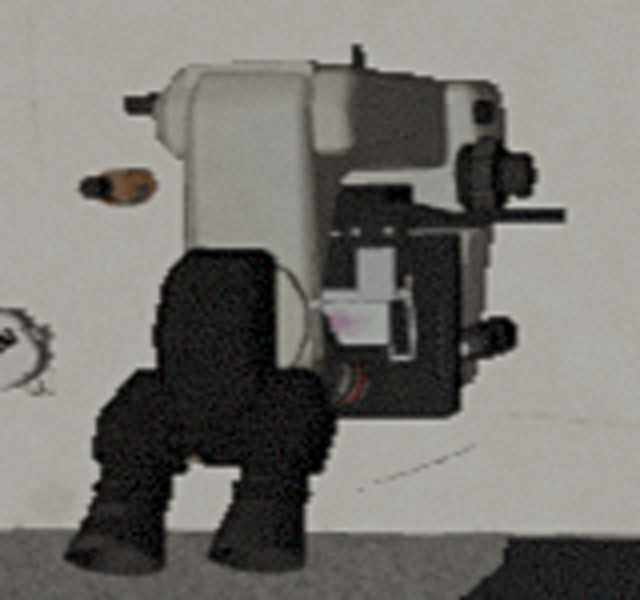

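The microscope tops out near z≈0.37 at x 0.29–0.57, y −0.08–0.1. I'll lift first and then go over it in an arc.

Call:
carry_out(
  plan=[
    {"dp":[0,0,3.8]},
    {"dp":[0,0,3.8]},
    {"dp":[0,0,3.8]},
    {"dp":[0,0,3.8]},
    {"dp":[0,0,3.8]},
    {"dp":[0,0,3.8]},
    {"dp":[0,0,3.8]},
    {"dp":[3.5,-1.7,0]},
    {"dp":[3.5,-1.7,0]},
    {"dp":[3.5,-1.7,0]},
    {"dp":[3.5,-1.7,0]},
    {"dp":[3.5,-1.7,0]},
    {"dp":[3.5,-1.7,0]},
    {"dp":[2.4,-2.7,0]},
    {"dp":[2.4,-2.7,0]},
    {"dp":[2.4,-2.7,0]},
    {"dp":[2.4,-2.7,0]},
    {"dp":[2.4,-2.7,0]},
    {"dp":[2.4,-2.7,0]},
    {"dp":[2.4,-2.7,0]},
  ],
  gripper=1,
)

```text
$.plan[0]: bad value
```

Call:
carry_out(
  plan=[
    {"dp":[0,0,3.8],"roll":0},
    {"dp":[0,0,3.8],"roll":0},
    {"dp":[0,0,3.8],"roll":0},
    {"dp":[0,0,3.8],"roll":0},
    {"dp":[0,0,3.8],"roll":0},
    {"dp":[0,0,3.8],"roll":0},
    {"dp":[0,0,3.8],"roll":0},
    {"dp":[3.5,-1.7,0],"roll":0},
    {"dp":[3.5,-1.7,0],"roll":0},
    {"dp":[3.5,-1.7,0],"roll":0},
    {"dp":[3.5,-1.7,0],"roll":0},
    {"dp":[3.5,-1.7,0],"roll":0},
    {"dp":[3.5,-1.7,0],"roll":0},
    {"dp":[2.4,-2.7,0],"roll":0},
    {"dp":[2.4,-2.7,0],"roll":0},
    {"dp":[2.4,-2.7,0],"roll":0},
    {"dp":[2.4,-2.7,0],"roll":0},
    {"dp":[2.4,-2.7,0],"roll":0},
    {"dp":[2.4,-2.7,0],"roll":0},
    {"dp":[2.4,-2.7,0],"roll":0},
  ],
  gripper=1,
)

```text
t: 1.82
position: [0.5559, 0.2658, 0.5107]
tcp_rot: [[-0.01, 0.272, 0.962], [-0.014, 0.962, -0.272], [-1.0, -0.016, -0.006]]
wrist_force: [-0.4, -0.1, -0.8]
gripper_width: 0.0929
```

Call:
carry_out(
  plan=[
    {"dp":[1.1,-3.8,0],"roll":0},
    {"dp":[1.1,-3.8,0],"roll":0},
    {"dp":[1.1,-3.8,0],"roll":0},
    {"dp":[1.1,-3.8,0],"roll":0},
    {"dp":[1.1,-3.8,0],"roll":0},
    {"dp":[1.1,-3.8,0],"roll":0},
    {"dp":[0.3,-3.8,0],"roll":0},
    {"dp":[0.3,-3.8,0],"roll":0},
    {"dp":[0.3,-3.8,0],"roll":0},
    {"dp":[0.3,-3.8,0],"roll":0},
    {"dp":[0.3,-3.8,0],"roll":0},
    {"dp":[0.3,-3.8,0],"roll":0},
    {"dp":[0.3,-3.8,0],"roll":0},
    {"dp":[0,0,-4],"roll":0.034},
    {"dp":[0,0,-4],"roll":0.034},
    {"dp":[0,0,-4],"roll":0.034},
    {"dp":[0,0,-4],"roll":0.034},
    {"dp":[0,0,-4],"roll":0.034},
    {"dp":[0,0,-4],"roll":0},
    {"dp":[0,0,0],"roll":0},
  ],
)

```text
t: 3.48
position: [0.6481, -0.2683, 0.2501]
tcp_rot: [[-0.011, 0.111, 0.994], [-0.021, 0.994, -0.111], [-1.0, -0.022, -0.009]]
wrist_force: [-1.5, 0.2, -3.6]
gripper_width: 0.0931
```

Run:
```python
from h import *
grab('wrist','w1'); print(readout.observe()['joints'])
```

```text
[-0.45356226  0.4057042   1.14403522 -0.02397141  1.58830437 -1.91370551]
```

View pics/w1.png

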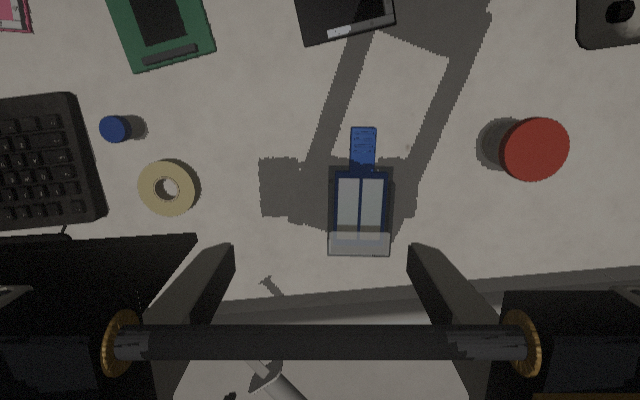

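The wrist view shows the carrier with its tongue up at (363,127)–(363,170) and its frame at (328–392,168–257). The cup is at (534,149), the tape at (168,187) and the jar at (114,128). I'll measure the tongue precisely.

```bash
cat >> h.py <<'E'
def mask(im,lo,hi,box=None):
    hsv=cv2.cvtColor(np.ascontiguousarray(im),cv2.COLOR_RGB2HSV); m=cv2.inRange(hsv,np.array(lo),np.array(hi))
    if box:
        b=np.zeros_like(m); x0,y0,x1,y1=box; b[y0:y1,x0:x1]=m[y0:y1,x0:x1]; m=b
    return m
def big(m):
    cs,_=cv2.findContours(m,cv2.RETR_EXTERNAL,cv2.CHAIN_APPROX_NONE); return max(cs,key=cv2.contourArea)[:,0].astype(float)
E
python3 - <<'E'
from h import *
im,C=load('w1')
m=mask(im,(100,120,50),(125,255,255),(320,110,410,168)); c=big(m)
P=np.array([ray(C,p,.015)[:2] for p in c])
r=cv2.minAreaRect((P*1000).astype(np.float32)); print(r); print(cv2.boxPoints(r))
im2=cv2.resize(im[110:270,300:420],(600,800)); cv2.imwrite('pics/w1z.png',cv2.resize(im[110:270,310:420],(550,800)[::1])[:600,:,::-1])
T=cam('top'); it=optics.capture('top'); m=mask(it,(100,120,50),(125,255,255),(280,164,310,190)); c=big(m)
r=cv2.minAreaRect(np.array([ray(T,p,.015)[:2]*1000 for p in c],np.float32)); print(r)
E
```

```text
((621.8557739257812, -224.56930541992188), (27.26838493347168, 43.9643669128418), 83.73246002197266)
[[ 598.51654 -235.72218]
 [ 642.2181  -240.52184]
 [ 645.195   -213.41643]
 [ 601.49347 -208.61678]]Traceback (most recent call last):
  File "<stdin>", line 7, in <module>
  File "h.py", line 24, in big
    cs,_=cv2.findContours(m,cv2.RETR_EXTERNAL,cv2.CHAIN_APPROX_NONE); return max(cs,key=cv2.contourArea)[:,0].astype(float)
                                                                             ~~~^^^^^^^^^^^^^^^^^^^^^^^^
ValueError: max() iterable argument is empty
```

View pics/w1z.png

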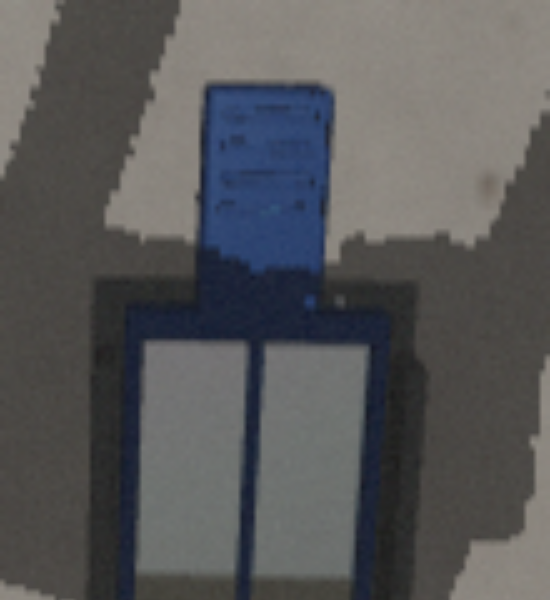

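Call:
carry_out(
  plan=[
    {"dp":[-1.05,2.15,0],"roll":0},
    {"dp":[-1.05,2.15,0],"roll":0},
    {"dp":[0,0,-2.5],"roll":0},
    {"dp":[0,0,-2.5],"roll":0},
    {"dp":[0,0,-2.5],"roll":0},
    {"dp":[0,0,-2.5],"roll":0},
    {"dp":[0,0,-2.5],"roll":0},
    {"dp":[0,0,-2.5],"roll":0},
    {"dp":[0,0,0],"roll":0},
    {"dp":[0,0,0],"roll":0},
  ],
)

```text
t: 4.42
position: [0.655, -0.2347, 0.1647]
tcp_rot: [[0.069, 0.115, 0.991], [-0.057, 0.992, -0.111], [-0.996, -0.049, 0.075]]
wrist_force: [0.9, -0.0, 1.7]
gripper_width: 0.0931
```

Run:
```python
from h import *
grab('wrist','w2'); s=readout.observe(); print(s['position'],s['tcp_rot'])
```

```text
[ 0.65520383 -0.23472683  0.1650932 ] [[ 0.06959839  0.11494373  0.99093088]
 [-0.0568881   0.99218046 -0.11109312]
 [-0.99595171 -0.04864027  0.07559309]]
```

View pics/w2.png

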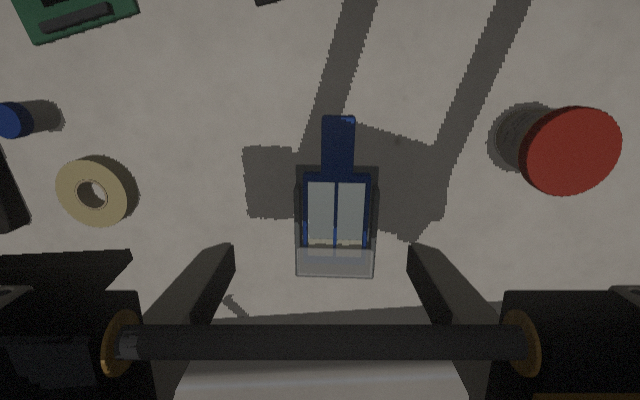

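Run:
```python
from h import *
s=readout.observe(); print(s['joints'],s['joint_vel'],s['joint_torque'],s['wrist_force'])
for n in('scene','top'): grab(n,n+'2')
```

```text
[-0.40501849  0.35282912  1.37677409 -0.02563099  1.32554874 -1.85717561] [ 0.00065731 -0.0082997   0.00822908  0.00084444 -0.00752634 -0.00104741] [-8.07049975e-03 -6.44357085e+01 -4.68383896e+01 -2.14193305e-01
 -5.18186688e-01 -3.99489276e-03] [-0.30745554  0.24843848  0.79169327]
```

View pics/scene2.png

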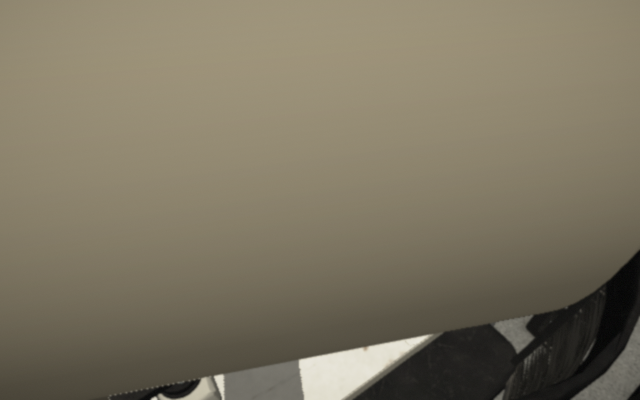

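View pics/top2.png

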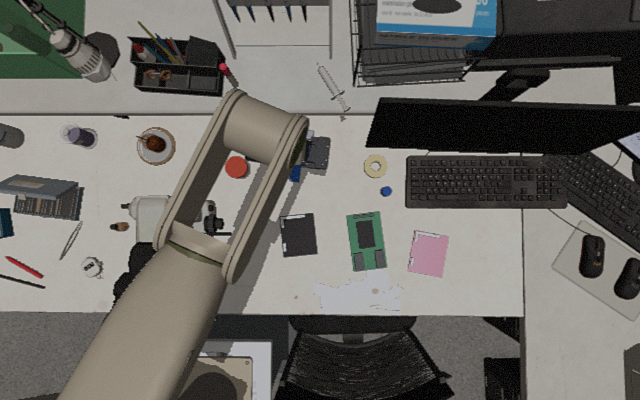

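Call:
carry_out(
  plan=[
    {"dp":[0,0,1.5],"roll":0},
    {"dp":[0,0,1.5],"roll":0},
  ],
)

```text
t: 4.73
position: [0.6542, -0.2345, 0.1952]
tcp_rot: [[0.067, 0.115, 0.991], [-0.056, 0.992, -0.111], [-0.996, -0.048, 0.073]]
wrist_force: [0.2, 0.4, 0.4]
gripper_width: 0.0929
```

Run:
```python
from h import *
s=readout.observe(); print(s['joints'],s['joint_vel'],s['joint_torque'],s['wrist_force'],s['position'],s['tcp_rot'][:,0])
```

```text
[-0.40520198  0.3326592   1.34565011 -0.02543358  1.37943072 -1.85857906] [-0.00268659 -0.11226096 -0.19460596  0.0013331   0.32382956 -0.00870836] [ 3.38561309e-02 -6.21864080e+01 -4.53951538e+01 -1.96361910e-01
 -1.05247568e+00  1.59602647e-02] [0.17506856 0.35442979 0.4161921 ] [ 0.65420273 -0.23447649  0.19523013] [ 0.06716156 -0.05597466 -0.99617075]
```

Call:
carry_out(
  plan=[
    {"dp":[-1.0,0.5,0],"roll":0},
  ],
)

```text
t: 4.82
position: [0.647, -0.2309, 0.2012]
tcp_rot: [[0.074, 0.116, 0.991], [-0.059, 0.992, -0.111], [-0.995, -0.05, 0.08]]
wrist_force: [0.5, -0.2, 0.3]
gripper_width: 0.0927
```

Call:
carry_out(
  plan=[
    {"dp":[-1.0,0.5,0],"roll":0},
  ],
)

```text
t: 4.9
position: [0.638, -0.2263, 0.2044]
tcp_rot: [[0.078, 0.116, 0.99], [-0.06, 0.992, -0.111], [-0.995, -0.051, 0.084]]
wrist_force: [-1.0, 0.6, -0.6]
gripper_width: 0.0933
```

Run:
```python
from h import *
s=readout.observe(); print(s['joints'],s['joint_vel'],s['joint_torque'],s['wrist_force'],s['position'],s['tcp_rot'][:,0])
```

```text
[-0.40352559  0.26902329  1.40596716 -0.02566418  1.37144955 -1.85618286] [ 0.0107767  -0.38753702  0.35393245 -0.0014267  -0.04173625  0.01563617] [-1.86246475e-01 -6.22242808e+01 -5.26996958e+01 -2.32600383e-01
 -5.83379064e-01 -4.38864680e-02] [-1.04619206  0.55186236 -0.63379243] [ 0.63795469 -0.22634635  0.20435167] [ 0.07753237 -0.0604527  -0.99515537]
```

Call:
carry_out(
  plan=[
    {"dp":[0,0,-1.0],"roll":0},
    {"dp":[0,0,-1.0],"roll":0},
  ],
)

```text
t: 5.07
position: [0.6406, -0.2274, 0.1922]
tcp_rot: [[0.088, 0.116, 0.989], [-0.065, 0.992, -0.111], [-0.994, -0.055, 0.095]]
wrist_force: [-0.5, 0.7, -0.8]
gripper_width: 0.0932
```

```bash
cat > s.py <<'E'
from h import *
np.set_printoptions(precision=3,suppress=True)
s=readout.observe(); print(s['joints'],s['joint_torque'],s['wrist_force'],s['position'],s['tcp_rot'][:,0],s['tcp_rot'][:2,1],s['gripper_width'])
E
python3 s.py
```

```text
[-0.403  0.273  1.424 -0.026  1.338 -1.855] [  0.126 -65.485 -50.814  -0.2    -0.112  -0.015] [-0.535  0.728 -0.84 ] [ 0.641 -0.227  0.192] [ 0.088 -0.065 -0.994] [0.116 0.992] 0.09315942407239838
```

Call:
carry_out(
  plan=[
    {"dp":[0,0,-1.0],"roll":0},
  ],
)

```text
t: 5.15
position: [0.6415, -0.2277, 0.1831]
tcp_rot: [[0.091, 0.117, 0.989], [-0.066, 0.992, -0.111], [-0.994, -0.055, 0.098]]
wrist_force: [0.1, -0.2, 0.6]
gripper_width: 0.0928
```

```bash
python3 s.py
```

```text
[-0.403  0.28   1.434 -0.026  1.319 -1.855] [  0.074 -63.967 -49.065  -0.205  -0.042  -0.016] [ 0.133 -0.232  0.584] [ 0.642 -0.228  0.183] [ 0.091 -0.066 -0.994] [0.117 0.992] 0.09281472229000381
```

Call:
carry_out(
  plan=[
    {"dp":[0,0,-1.0],"roll":0},
  ],
)

```text
t: 5.23
position: [0.6419, -0.228, 0.1726]
tcp_rot: [[0.091, 0.117, 0.989], [-0.066, 0.992, -0.111], [-0.994, -0.056, 0.098]]
wrist_force: [-0.4, 0.4, 0.1]
gripper_width: 0.093
```

```bash
python3 s.py
```

```text
[-0.403  0.287  1.444 -0.026  1.3   -1.854] [  0.07  -64.991 -49.635  -0.205  -0.162  -0.018] [-0.407  0.428  0.1  ] [ 0.642 -0.228  0.173] [ 0.091 -0.066 -0.994] [0.117 0.992] 0.09302159518288096
```

Call:
carry_out(
  plan=[
    {"dp":[0,0,1.0],"roll":0},
  ],
)

```text
t: 5.32
position: [0.6395, -0.227, 0.1765]
tcp_rot: [[0.084, 0.116, 0.99], [-0.063, 0.992, -0.111], [-0.994, -0.053, 0.09]]
wrist_force: [-1.3, 0.7, -2.0]
gripper_width: 0.093
```

```bash
python3 s.py
```

```text
[-0.404  0.285  1.439 -0.026  1.316 -1.855] [  0.032 -69.915 -54.368  -0.247  -2.278   0.022] [-1.316  0.684 -2.037] [ 0.639 -0.227  0.177] [ 0.084 -0.063 -0.994] [0.116 0.992] 0.09301774354530695
```

Call:
carry_out(
  plan=[
    {"dp":[0,0,1.0],"roll":0},
  ],
)

```text
t: 5.4
position: [0.639, -0.2268, 0.1855]
tcp_rot: [[0.081, 0.116, 0.99], [-0.062, 0.992, -0.111], [-0.995, -0.052, 0.088]]
wrist_force: [-0.1, 0.2, 0.6]
gripper_width: 0.0925
```

```bash
python3 s.py
```

```text
[-0.404  0.28   1.428 -0.026  1.334 -1.855] [  0.024 -59.995 -45.649  -0.198  -1.098   0.014] [-0.108  0.235  0.608] [ 0.639 -0.227  0.186] [ 0.081 -0.062 -0.995] [0.116 0.992] 0.09254762225513403
```

Call:
carry_out(
  plan=[
    {"dp":[0,0,0],"roll":0},
    {"dp":[0,0,0],"roll":0},
  ],
)

```text
t: 5.57
position: [0.64, -0.2274, 0.1881]
tcp_rot: [[0.083, 0.117, 0.99], [-0.063, 0.992, -0.111], [-0.995, -0.053, 0.09]]
wrist_force: [0.4, 0.3, -0.2]
gripper_width: 0.093
```

```bash
python3 s.py
```

```text
[-0.404  0.279  1.424 -0.026  1.337 -1.855] [  0.004 -64.199 -49.729  -0.216  -0.635  -0.008] [ 0.44  0.28 -0.16] [ 0.64  -0.227  0.188] [ 0.083 -0.063 -0.995] [0.117 0.992] 0.09300137019477998
```

Call:
carry_out(
  plan=[
    {"dp":[0,0,4],"roll":0},
  ],
)

```text
t: 5.65
position: [0.636, -0.2257, 0.2189]
tcp_rot: [[0.07, 0.116, 0.991], [-0.057, 0.992, -0.112], [-0.996, -0.049, 0.076]]
wrist_force: [-0.1, 0.4, -2.6]
gripper_width: 0.093
```

```bash
python3 s.py
```

```text
[-0.404  0.263  1.386 -0.025  1.406 -1.857] [  0.24  -72.891 -55.856  -0.28   -4.18    0.076] [-0.077  0.418 -2.594] [ 0.636 -0.226  0.219] [ 0.07  -0.057 -0.996] [0.116 0.992] 0.09295534046145644
```

Call:
carry_out(
  plan=[
    {"dp":[0,0,0],"roll":0},
  ],
)

```text
t: 5.73
position: [0.6397, -0.2273, 0.2288]
tcp_rot: [[0.082, 0.116, 0.99], [-0.062, 0.992, -0.112], [-0.995, -0.053, 0.088]]
wrist_force: [2.0, -0.5, 3.7]
gripper_width: 0.0928
```

```bash
python3 s.py
```

```text
[-0.404  0.257  1.375 -0.026  1.409 -1.857] [ -0.144 -45.694 -34.568  -0.131   1.714  -0.03 ] [ 1.998 -0.529  3.736] [ 0.64  -0.227  0.229] [ 0.082 -0.062 -0.995] [0.116 0.992] 0.09276817228471756
```

Call:
carry_out(
  plan=[
    {"dp":[0,0,0],"roll":0},
    {"dp":[0,0,0],"roll":0},
  ],
)

```text
t: 5.9
position: [0.641, -0.2279, 0.2317]
tcp_rot: [[0.085, 0.117, 0.989], [-0.064, 0.992, -0.111], [-0.994, -0.054, 0.092]]
wrist_force: [0.2, -0.4, 0.7]
gripper_width: 0.0931
```

```bash
python3 s.py
```

```text
[-0.404  0.256  1.372 -0.026  1.41  -1.857] [ -0.017 -60.341 -47.502  -0.2    -0.354  -0.007] [ 0.189 -0.401  0.716] [ 0.641 -0.228  0.232] [ 0.085 -0.064 -0.994] [0.117 0.992] 0.09308131731164966
```

Call:
carry_out(
  plan=[
    {"dp":[0,0,-1.5],"roll":0},
    {"dp":[0,0,-1.5],"roll":0},
    {"dp":[0,0,-1.5],"roll":0},
    {"dp":[0,0,-1.0],"roll":0},
    {"dp":[0,0,-0.5],"roll":0},
  ],
)

```text
t: 6.32
position: [0.6434, -0.2289, 0.1741]
tcp_rot: [[0.094, 0.117, 0.989], [-0.068, 0.992, -0.111], [-0.993, -0.056, 0.101]]
wrist_force: [-0.2, -0.6, -0.5]
gripper_width: 0.0929
```

```bash
python3 s.py
```

```text
[-0.404  0.288  1.44  -0.026  1.3   -1.854] [  0.004 -64.755 -49.796  -0.213  -0.769  -0.007] [-0.181 -0.598 -0.487] [ 0.643 -0.229  0.174] [ 0.094 -0.068 -0.993] [0.117 0.992] 0.09289591577413321
```

Call:
carry_out(
  plan=[
    {"dp":[0,0,-0.7],"roll":0},
  ],
)

```text
t: 6.4
position: [0.6435, -0.229, 0.1668]
tcp_rot: [[0.094, 0.117, 0.989], [-0.068, 0.992, -0.111], [-0.993, -0.056, 0.101]]
wrist_force: [-0.3, -0.5, -0.3]
gripper_width: 0.0932
```

```bash
python3 s.py
```

```text
[-0.404  0.294  1.447 -0.026  1.287 -1.854] [  0.01  -62.918 -47.785  -0.202  -0.293  -0.014] [-0.347 -0.471 -0.287] [ 0.643 -0.229  0.167] [ 0.094 -0.068 -0.993] [0.117 0.992] 0.09319716244751675
```

Call:
carry_out(
  plan=[
    {"dp":[0,0,-0.7],"roll":0},
  ],
)

```text
t: 6.48
position: [0.6434, -0.2289, 0.1593]
tcp_rot: [[0.094, 0.117, 0.989], [-0.068, 0.992, -0.111], [-0.993, -0.056, 0.101]]
wrist_force: [-0.0, 0.6, -0.6]
gripper_width: 0.0928
```

```bash
python3 s.py
```

```text
[-0.404  0.3    1.454 -0.026  1.275 -1.854] [  0.006 -64.542 -48.983  -0.209  -0.416  -0.015] [-0.034  0.562 -0.579] [ 0.643 -0.229  0.159] [ 0.094 -0.068 -0.993] [0.117 0.992] 0.09278533399709048
```

Call:
carry_out(
  plan=[
    {"dp":[0,0,-0.8],"roll":0},
    {"dp":[0,0,-0.8],"roll":0},
    {"dp":[0,0,-0.8],"roll":0},
  ],
)

```text
t: 6.73
position: [0.6441, -0.2292, 0.1342]
tcp_rot: [[0.095, 0.117, 0.989], [-0.068, 0.991, -0.111], [-0.993, -0.057, 0.103]]
wrist_force: [-0.5, -0.5, 0.3]
gripper_width: 0.0928
```

```bash
python3 s.py
```

```text
[-0.404  0.321  1.476 -0.027  1.23  -1.852] [  0.013 -64.762 -48.022  -0.204  -0.314  -0.017] [-0.456 -0.525  0.291] [ 0.644 -0.229  0.134] [ 0.095 -0.068 -0.993] [0.117 0.991] 0.09283295302356519
```

Call:
carry_out(
  plan=[
    {"dp":[0,0,-0.8],"roll":0},
    {"dp":[0,0,-0.8],"roll":0},
  ],
)

```text
t: 6.9
position: [0.6442, -0.2293, 0.1167]
tcp_rot: [[0.096, 0.117, 0.988], [-0.068, 0.991, -0.111], [-0.993, -0.057, 0.103]]
wrist_force: [0.1, 0.5, -0.2]
gripper_width: 0.093
```

```bash
python3 s.py
```

```text
[-0.404  0.337  1.489 -0.027  1.2   -1.851] [  0.011 -65.205 -47.563  -0.202  -0.333  -0.017] [ 0.075  0.52  -0.247] [ 0.644 -0.229  0.117] [ 0.096 -0.068 -0.993] [0.117 0.991] 0.09302861634137295
```

Call:
carry_out(
  plan=[
    {"dp":[0,0,0],"roll":0},
    {"dp":[0,0,0],"roll":0},
  ],
)

```text
t: 7.07
position: [0.6428, -0.2287, 0.1134]
tcp_rot: [[0.092, 0.117, 0.989], [-0.067, 0.992, -0.111], [-0.993, -0.056, 0.099]]
wrist_force: [-0.0, 0.1, 0.6]
gripper_width: 0.0926
```

```bash
python3 s.py
```

```text
[-0.404  0.34   1.492 -0.027  1.198 -1.851] [  0.007 -63.246 -45.982  -0.2    -0.686  -0.003] [-0.043  0.131  0.597] [ 0.643 -0.229  0.113] [ 0.092 -0.067 -0.993] [0.117 0.992] 0.09260023094351233
```

Call:
carry_out(
  plan=[
    {"dp":[2,-1,0],"roll":0},
    {"dp":[2,-1,0],"roll":0},
  ],
)

```text
t: 7.23
position: [0.6801, -0.2469, 0.1117]
tcp_rot: [[0.087, 0.116, 0.989], [-0.065, 0.992, -0.111], [-0.994, -0.054, 0.094]]
wrist_force: [0.7, 0.4, 1.1]
gripper_width: 0.0932
```

```bash
python3 s.py
```

```text
[-0.407  0.451  1.353 -0.026  1.231 -1.856] [  0.413 -72.609 -40.94   -0.179  -0.839   0.067] [0.705 0.447 1.142] [ 0.68  -0.247  0.112] [ 0.087 -0.065 -0.994] [0.116 0.992] 0.09316158742561606
```

Call:
carry_out(
  plan=[
    {"dp":[0,0,0],"roll":0},
    {"dp":[0,0,0],"roll":0},
    {"dp":[0,0,0],"roll":0},
  ],
)

```text
t: 7.48
position: [0.6825, -0.2485, 0.1119]
tcp_rot: [[0.089, 0.117, 0.989], [-0.065, 0.992, -0.111], [-0.994, -0.055, 0.096]]
wrist_force: [0.8, 0.7, -0.2]
gripper_width: 0.0927
```

```bash
python3 s.py
```

```text
[-0.408  0.457  1.346 -0.026  1.231 -1.856] [ -0.076 -70.055 -47.907  -0.203  -0.716  -0.012] [ 0.842  0.681 -0.212] [ 0.683 -0.248  0.112] [ 0.089 -0.065 -0.994] [0.117 0.992] 0.09269103737142881
```

Call:
carry_out(
  plan=[
    {"dp":[-1,1,0],"roll":0},
    {"dp":[-1,1,0],"roll":0},
    {"dp":[0,0,2.5],"roll":0},
    {"dp":[0,0,2.5],"roll":0},
    {"dp":[0,0,2.5],"roll":0},
    {"dp":[0,0,2.5],"roll":0},
    {"dp":[0,0,0],"roll":0},
    {"dp":[0,0,0],"roll":0},
  ],
)

```text
t: 8.15
position: [0.6553, -0.2242, 0.2157]
tcp_rot: [[0.085, 0.116, 0.99], [-0.064, 0.992, -0.111], [-0.994, -0.054, 0.092]]
wrist_force: [0.0, 0.1, -0.4]
gripper_width: 0.0929
```

```bash
python3 s.py
```

```text
[-0.39   0.297  1.352 -0.027  1.389 -1.844] [  0.02  -68.561 -53.055  -0.238  -0.643  -0.013] [ 0.028  0.117 -0.426] [ 0.655 -0.224  0.216] [ 0.085 -0.064 -0.994] [0.116 0.992] 0.0929454018353159
```

Call:
carry_out(
  plan=[
    {"dp":[0,0,-2.5],"roll":0},
    {"dp":[0,0,-2.5],"roll":0},
    {"dp":[0,0,-2.5],"roll":0},
  ],
)

```text
t: 8.4
position: [0.6594, -0.2256, 0.149]
tcp_rot: [[0.102, 0.116, 0.988], [-0.07, 0.991, -0.11], [-0.992, -0.058, 0.109]]
wrist_force: [0.3, -0.6, -0.2]
gripper_width: 0.0927
```

```bash
python3 s.py
```

```text
[-0.39   0.337  1.429 -0.028  1.255 -1.84 ] [  0.115 -66.925 -48.759  -0.2     0.681  -0.041] [ 0.282 -0.565 -0.232] [ 0.659 -0.226  0.149] [ 0.102 -0.07  -0.992] [0.116 0.991] 0.09268340649849949
```

Call:
carry_out(
  plan=[
    {"dp":[0,0,0],"roll":0},
  ],
)

```text
t: 8.48
position: [0.6555, -0.224, 0.1416]
tcp_rot: [[0.093, 0.116, 0.989], [-0.067, 0.992, -0.11], [-0.993, -0.056, 0.1]]
wrist_force: [-1.8, 1.5, -2.0]
gripper_width: 0.0934
```

```bash
python3 s.py
```

```text
[-0.39   0.341  1.437 -0.028  1.252 -1.84 ] [ -0.078 -74.455 -56.523  -0.267  -2.38    0.013] [-1.796  1.504 -2.027] [ 0.656 -0.224  0.142] [ 0.093 -0.067 -0.993] [0.116 0.992] 0.0933637886894733
```

Call:
carry_out(
  plan=[
    {"dp":[0,0,0],"roll":0},
  ],
)

```text
t: 8.57
position: [0.6547, -0.2236, 0.1405]
tcp_rot: [[0.091, 0.116, 0.989], [-0.066, 0.992, -0.11], [-0.994, -0.055, 0.098]]
wrist_force: [0.3, -0.4, 0.4]
gripper_width: 0.0926
```

```bash
python3 s.py
```

```text
[-0.39   0.341  1.439 -0.028  1.253 -1.84 ] [  0.021 -61.298 -44.301  -0.194  -0.642   0.004] [ 0.256 -0.443  0.417] [ 0.655 -0.224  0.141] [ 0.091 -0.066 -0.994] [0.116 0.992] 0.09257642614901991
```

Motion is now behaving. An unexplained 5° tilt remains from the earlier call, and it is mostly about the jaw axis, so I can grip with it. I'll use gentle ramps from here and head to the tongue.

Call:
carry_out(
  plan=[
    {"dp":[-1,0,0],"roll":0},
    {"dp":[-1.3,0,0],"roll":0},
    {"dp":[-0.7,0,0],"roll":0},
    {"dp":[0,0,-1],"roll":0},
    {"dp":[0,0,-2],"roll":0},
    {"dp":[0,0,-2],"roll":0},
    {"dp":[0,0,-1.5],"roll":0},
    {"dp":[0,0,-0.7],"roll":0},
    {"dp":[0,0,0],"roll":0},
    {"dp":[0,0,0],"roll":0},
  ],
  gripper=0.1,
)

```text
t: 9.4
position: [0.6271, -0.2243, 0.0719]
tcp_rot: [[0.099, 0.117, 0.988], [-0.069, 0.992, -0.11], [-0.993, -0.057, 0.106]]
wrist_force: [0.1, 0.1, 0.3]
gripper_width: 0.0512
```

```bash
python3 s.py; python3 -c "
from h import *
grab('wrist','w3');grab('top','top3')"
```

```text
[-0.408  0.339  1.576 -0.027  1.108 -1.854] [ -0.023 -61.75  -44.545  -0.191  -0.812  -0.002] [0.052 0.061 0.307] [ 0.627 -0.224  0.072] [ 0.099 -0.069 -0.993] [0.117 0.992] 0.05121124510387936
```

View pics/w3.png

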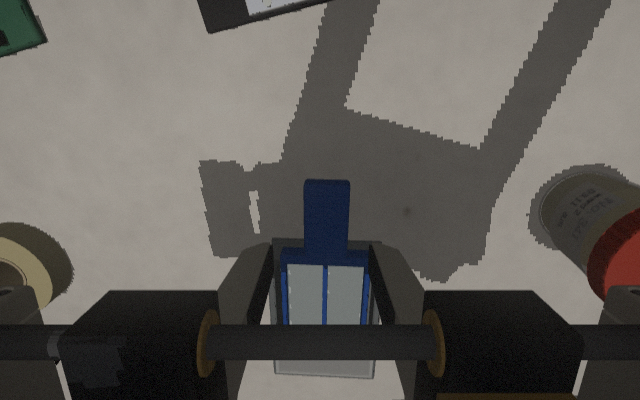

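View pics/top3.png

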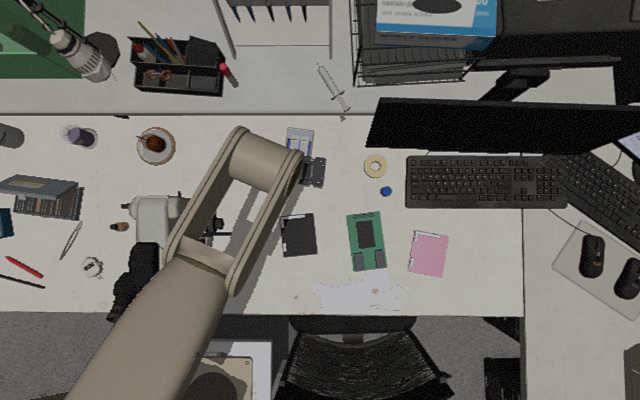

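Run:
```python
from h import *
im,C=load('w3')
m=mask(im,(100,120,40),(125,255,255),(290,170,360,244)); c=big(m)
P=np.array([ray(C,p,.015)[:2]*1000 for p in c],np.float32); r=cv2.minAreaRect(P); print(r); print(cv2.boxPoints(r))
s=readout.observe(); R=s['tcp_rot'];p=s['position']
for y in(-.0256,0,.0256): print(p+R@[.025,y,0],proj(C,p+R@[.025,y,0]))
```

```text
((618.6163330078125, -223.84365844726562), (27.217151641845703, 43.47156524658203), 82.55770111083984)
[[ 595.30096 -234.52222]
 [ 638.4063  -240.15298]
 [ 641.9317  -213.1651 ]
 [ 598.82635 -207.53433]]
[ 0.62690903 -0.25164087  0.04924519] [273.61596565 258.34368744]
[ 0.62989379 -0.2262583   0.04776999] [321.144084   258.32626179]
[ 0.63287855 -0.20087573  0.04629478] [368.66455022 258.30883896]
```

Call:
carry_out(
  plan=[
    {"dp":[-0.5,0,-0.7],"roll":0},
    {"dp":[0,0,-1.3],"roll":0},
    {"dp":[0,0,-1.1],"roll":0},
    {"dp":[0,0,-0.6],"roll":0},
    {"dp":[0,0,-0.3],"roll":0},
    {"dp":[0,0,0],"roll":0},
  ],
)

```text
t: 10.0
position: [0.6236, -0.2253, 0.0317]
tcp_rot: [[0.105, 0.117, 0.988], [-0.072, 0.991, -0.11], [-0.992, -0.059, 0.112]]
wrist_force: [-0.8, 0.2, -0.9]
gripper_width: 0.0509
```

```bash
python3 s.py
```

```text
[-0.411  0.378  1.608 -0.028  1.03  -1.855] [ -0.042 -63.751 -44.576  -0.192  -1.055  -0.003] [-0.793  0.229 -0.872] [ 0.624 -0.225  0.032] [ 0.105 -0.072 -0.992] [0.117 0.991] 0.05093903371114253
```

Lower 3 mm more, then close on the tongue.

Call:
carry_out(
  plan=[
    {"dp":[0,0,-0.2],"roll":0},
    {"dp":[0,0,0],"roll":0},
  ],
)

```text
t: 10.17
position: [0.6232, -0.2251, 0.0287]
tcp_rot: [[0.104, 0.117, 0.988], [-0.071, 0.991, -0.11], [-0.992, -0.059, 0.111]]
wrist_force: [-0.0, 0.9, -0.1]
gripper_width: 0.0515
```

Call:
carry_out(
  plan=[
    {"dp":[0,0,0],"roll":0},
    {"dp":[0,0,0],"roll":0},
    {"dp":[0,0,0],"roll":0},
    {"dp":[0,0,0],"roll":0},
    {"dp":[0,0,0],"roll":0},
  ],
  gripper=-1,
  squeeze=25,
)

```text
t: 10.58
position: [0.6241, -0.2254, 0.0301]
tcp_rot: [[0.105, 0.117, 0.988], [-0.072, 0.991, -0.11], [-0.992, -0.059, 0.113]]
wrist_force: [-1.2, 1.3, -0.5]
gripper_width: 0.0274
```

```bash
python3 s.py
```

```text
[-0.411  0.381  1.608 -0.028  1.027 -1.855] [  0.041 -63.585 -44.242  -0.165  -0.911  -0.001] [-1.16   1.317 -0.531] [ 0.624 -0.225  0.03 ] [ 0.105 -0.072 -0.992] [0.117 0.991] 0.027411232084054424
```

Call:
carry_out(
  plan=[
    {"dp":[-0.5,0.06,0],"roll":0},
    {"dp":[-0.9,0.1,0],"roll":0},
    {"dp":[-0.9,0.1,0],"roll":0},
    {"dp":[-0.9,0.1,0],"roll":0},
    {"dp":[-0.5,0.06,0],"roll":0},
    {"dp":[-0.2,0,0],"roll":0},
  ],
)

```text
t: 11.08
position: [0.5827, -0.2207, 0.0302]
tcp_rot: [[0.106, 0.116, 0.988], [-0.072, 0.991, -0.109], [-0.992, -0.059, 0.113]]
wrist_force: [0.1, 0.2, -0.8]
gripper_width: 0.0276
```

```bash
python3 s.py;python3 -c "
from h import *
grab('wrist','w4')"
```

```text
[-0.432  0.284  1.729 -0.025  1.002 -1.878] [  0.045 -58.1   -43.721  -0.209  -0.797  -0.004] [ 0.099  0.175 -0.821] [ 0.583 -0.221  0.03 ] [ 0.106 -0.072 -0.992] [0.116 0.991] 0.027554727675718343
```

View pics/w4.png

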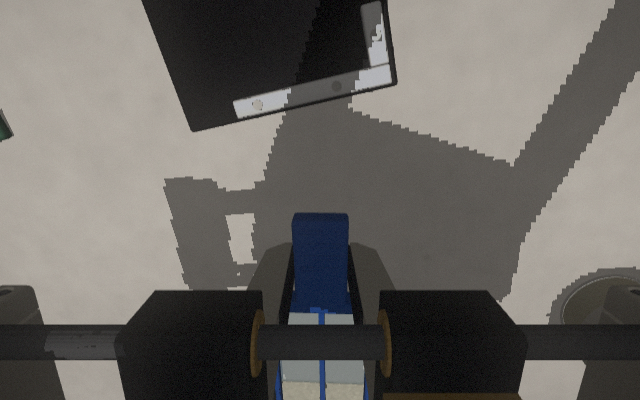

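Call:
carry_out(
  plan=[
    {"dp":[0,0,0.7],"roll":0},
    {"dp":[0,0,1.5],"roll":0},
    {"dp":[0,0,2],"roll":0},
    {"dp":[0,0,2],"roll":0},
    {"dp":[-1,0,1],"roll":0},
    {"dp":[-1.5,0,0],"roll":0},
    {"dp":[-1.5,0,0],"roll":0.03},
    {"dp":[-1.5,0,0],"roll":0.05},
    {"dp":[-1,0,0],"roll":0.05},
    {"dp":[-0.5,0,0],"roll":0.05},
    {"dp":[0,0,0],"roll":0.02},
    {"dp":[0,0,0],"roll":0},
  ],
)

```text
t: 12.13
position: [0.5148, -0.222, 0.1145]
tcp_rot: [[0.127, -0.093, 0.988], [-0.052, 0.994, 0.101], [-0.991, -0.064, 0.121]]
wrist_force: [1.5, -1.1, -0.2]
gripper_width: 0.0277
```

```bash
python3 s.py;python3 -c "
from h import *
grab('wrist','w5')"
python3 - <<'E'
from h import *
im=cv2.imread('pics/top0.png')[:,:,::-1]; C=cam('top')
for nm,lo,hi,box,z in (('black',(0,0,0),(180,255,75),(270,205,325,265),.004),('green',(60,80,20),(95,255,255),(335,200,395,280),.006)):
    m=mask(im,lo,hi,box); 
    m=cv2.morphologyEx(m,cv2.MORPH_CLOSE,np.ones((5,5)))
    c=big(m); P=np.array([ray(C,p,z)[:2]*1000 for p in c],np.float32); r=cv2.minAreaRect(P); print(nm,r,cv2.boxPoints(r))
E
```

```text
[-0.509 -0.001  1.874  0.019  1.132 -2.184] [ -0.127 -46.904 -46.532   0.142  -0.906  -0.662] [ 1.466 -1.102 -0.202] [ 0.515 -0.222  0.115] [ 0.127 -0.052 -0.991] [-0.093  0.994] 0.02772097941763166
black ((450.4652099609375, -232.79324340820312), (114.68363952636719, 94.84473419189453), 6.463703155517578) [[ 388.14938 -192.12752]
 [ 398.8264  -286.36932]
 [ 512.781   -273.45898]
 [ 502.10403 -179.21716]]
green ((433.68951416015625, -425.060302734375), (155.94833374023438, 91.09001922607422), 7.515829086303711) [[ 350.42792 -390.10562]
 [ 362.34253 -480.41306]
 [ 516.9511  -460.01498]
 [ 505.0365  -369.70755]]
```

View pics/w5.png

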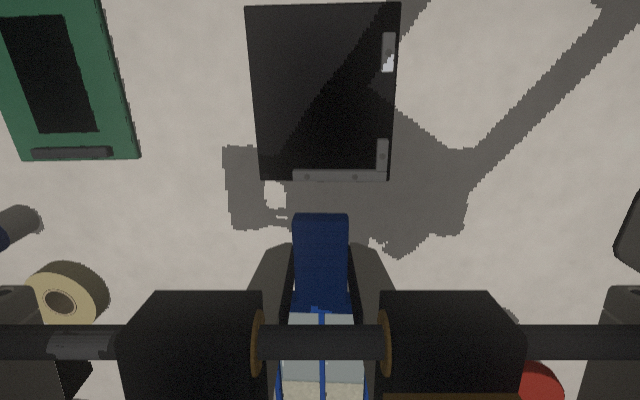

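The whole plate is in view at (246–400, 3–182), with the far fence at (293–388,175) and the side fence pieces at (382,155) and (388,52). I'll fit its edges.

Run:
```python
from h import *
im,C=load('w5')
z=im[0:200,230:420]; cv2.imwrite('pics/w5z.png',cv2.resize(z[:,:,::-1],(570,600),interpolation=cv2.INTER_NEAREST))
g=cv2.cvtColor(np.ascontiguousarray(im),cv2.COLOR_RGB2GRAY)
# desk->plate transitions scanning rows
def edge(pts): 
    P=np.array(pts,np.float32); vx,vy,x,y=cv2.fitLine(P,cv2.DIST_HUBER,0,.01,.01).ravel(); return np.array([x,y]),np.array([vx,vy])
L=[];Rr=[];B=[]
for v in range(20,165,3):
    row=cv2.GaussianBlur(g,(3,3),0)[v].astype(int)
    d=np.diff(row)
    u=235+np.argmin(d[235:275]); L.append(ray(C,(u+.5,v),.004)[:2]*1000)
    seg=row[385:410]; 
    u=385+np.argmax(d[385:410]); Rr.append(ray(C,(u+.5,v),.004)[:2]*1000)
for u in range(262,292,2):
    col=cv2.GaussianBlur(g,(3,3),0)[:,u].astype(int); v=170+np.argmax(np.diff(col)[170:195]); B.append(ray(C,(u,v+.5),.004)[:2]*1000)
for n,e in(('L(-y)',L),('R(+y)',Rr),('far',B)):
    p,d=edge(e); P=np.array(e); nn=np.array([-d[1],d[0]]); print(n,p.round(1),np.degrees(np.arctan2(d[1],d[0])).round(2),np.abs((P-p)@nn).round(1)[:60])
```

```text
L(-y) [ 449.2 -283.7] 6.32 [0.1 0.  0.2 0.2 0.  0.1 0.3 0.1 0.1 0.2 0.2 0.  0.2 0.3 0.1 0.1 0.3 0.2
 0.  0.2 0.3 0.1 0.1 0.3 0.2 0.  0.2 0.3 0.1 0.1 0.3 0.2 0.  0.2 0.3 0.1
 0.1 0.3 0.2 0.  0.2 0.3 0.1 0.1 0.3 0.2 0.  0.2 0.3]
R(+y) [ 441.7 -186.1] 6.34 [0.2 0.3 0.1 6.2 0.1 0.4 1.6 0.1 0.  0.2 0.3 0.2 0.1 0.1 0.2 0.3 0.2 0.
 0.1 0.2 0.3 0.1 0.  0.1 0.3 0.3 0.1 0.  0.2 0.3 2.5 6.  9.6 0.2 0.3 0.2
 0.1 0.1 0.2 0.3 0.2 0.  0.1 0.3 0.3 0.1 0.  0.2 0.3]
far [ 511.  -265.9] -86.88 [0.7 0.3 0.4 0.5 0.6 0.6 0.1 0.  0.7 2.2 3.  8.7 0.5 0.6 0.7]
```

View pics/w5z.png

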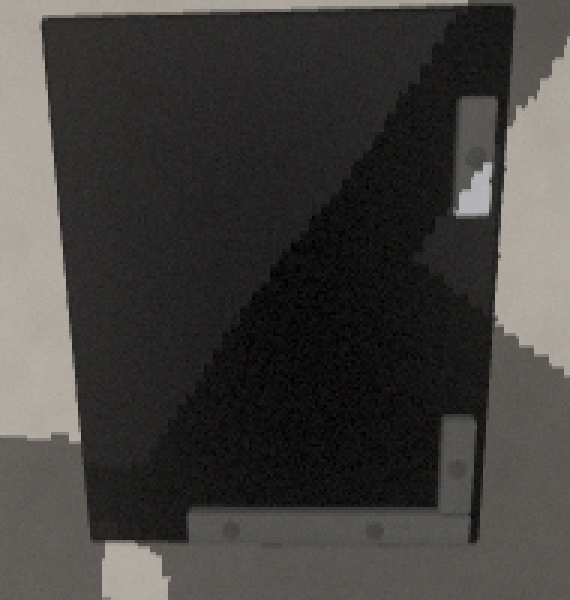

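Run:
```python
from h import *
im,C=load('w5'); a=np.radians(6.33); d=np.array([np.cos(a),np.sin(a)]);n=np.array([-d[1],d[0]])
for nm,uv,z in(('farL',(260.7,180.2),.004),('farR',(388.5,180.8),.004),('nearL',(244.5,6.2),.004),('nearR',(401,2.2),.004),('fence far inner',(340,169.3),.010),('side inner1',(381.8,55),.010),('side inner2',(376.5,150),.010),('gap',(382,72),.010),('gap2',(377,138.5),.010)):
    p=ray(C,uv,z)[:2]*1000; print(nm,p.round(1),'d',(p@d).round(1),'n',(p@n).round(1))
# tongue end / carrier
m=mask(im,(100,120,30),(125,255,255),(285,205,355,300)); c=big(m)
for z in(.085+.012,.1): 
    P=np.array([ray(C,p,z)[:2]*1000 for p in c],np.float32); r=cv2.minAreaRect(P); print(z,r); print(cv2.boxPoints(r))
```

```text
farL [ 512.  -275.9] d 478.5 n -330.7
farR [ 501.1 -179.8] d 478.3 n -234.0
nearL [ 396.7 -288.5] d 362.5 n -330.5
nearR [ 386.2 -192.5] d 362.6 n -233.9
fence far inner [ 494.3 -216.9] d 467.4 n -270.1
side inner1 [ 416.3 -199.7] d 391.8 n -244.4
side inner2 [ 477.2 -193.2] d 453.0 n -244.6
gap [ 426.2 -197.9] d 401.8 n -243.7
gap2 [ 469.1 -194.2] d 444.8 n -244.7
0.097 ((514.2338256835938, -225.21759033203125), (52.58940887451172, 31.409730911254883), 8.436199188232422)
[[ 485.91962 -213.5403 ]
 [ 490.52765 -244.61018]
 [ 542.54803 -236.89488]
 [ 537.94    -205.825  ]]
0.1 ((512.2115478515625, -225.18589782714844), (51.521175384521484, 30.77171516418457), 8.436144828796387)
[[ 484.47247 -213.74579]
 [ 488.98688 -244.18454]
 [ 539.9506  -236.626  ]
 [ 535.4362  -206.18726]]
```

Run:
```python
from h import *
im,C=load('w5'); z=im[200:400,230:420]; z=cv2.convertScaleAbs(z,alpha=2.2); cv2.imwrite('pics/w5y.png',cv2.resize(z[:,:,::-1],(570,600),interpolation=cv2.INTER_NEAREST))
s=readout.observe(); R=s['tcp_rot'];p=s['position']
for zt in (.008,.012,.016,.02):
  for y in(-.014,.014):
    for xx in (-.027,.0): print(zt,y,xx,proj(C,p+R@[zt,y,xx]).round(0),end=' ')
  print()
```

```text
0.008 -0.014 -0.027 [292. 222.] 0.008 -0.014 0.0 [293. 273.] 0.008 0.014 -0.027 [351. 222.] 0.008 0.014 0.0 [350. 273.] 
0.012 -0.014 -0.027 [292. 219.] 0.012 -0.014 0.0 [294. 269.] 0.012 0.014 -0.027 [351. 219.] 0.012 0.014 0.0 [349. 269.] 
0.016 -0.014 -0.027 [293. 216.] 0.016 -0.014 0.0 [294. 265.] 0.016 0.014 -0.027 [350. 216.] 0.016 0.014 0.0 [349. 266.] 
0.02 -0.014 -0.027 [294. 213.] 0.02 -0.014 0.0 [295. 262.] 0.02 0.014 -0.027 [349. 213.] 0.02 0.014 0.0 [348. 262.]
```

View pics/w5y.png

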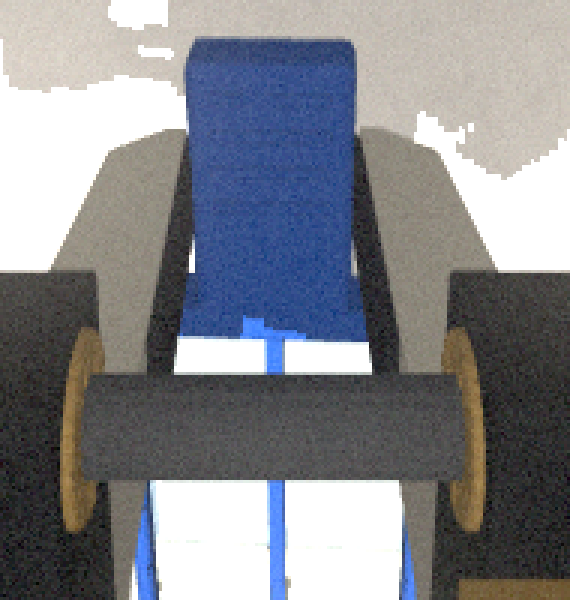

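```bash
cat >> h.py <<'E'
CO=np.array([451.1,-226.2]); CY=np.radians(6.33)
E
python3 - <<'E'
from h import *
im,C=load('w5'); e=ray(C,(320.3,222.5),.0995)[:2]*1000; s=readout.observe(); p=s['position']*1000
y=s['tcp_rot'][:,1]; a=np.arctan2(-y[0],y[1]); print('yaw',np.degrees(a))
d=np.array([np.cos(a),np.sin(a)]); print(e,'origin',e+95*d, 'TCP->end along',(e-p[:2])@d)
rel=(e+95*d-p[:2]); 
# in carrier frame
lx,ly=rel@d, rel@np.array([-d[1],d[0]]); print('origin rel tcp in carrier frame',lx,ly)
c=np.array([np.cos(CY),np.sin(CY)]);n=np.array([-c[1],c[0]])
for tx,ty in((0,0),(-7,-6)):
    T=CO+tx*c+ty*n-(lx*c+ly*n); print((tx,ty),T, 'move cm',(T-p[:2])/10)
E
```

```text
yaw 5.306848443765663
[ 491.83249392 -225.77156444] origin [ 586.42529068 -216.98505209] TCP->end along -23.39648155119653
origin rel tcp in carrier frame 71.60351844880353 -1.5528902016540238
(0, 0) [ 379.76180876 -232.551204  ] move cm [-13.5223255   -1.04898048]
(-7, -6) [ 373.46601362 -239.2864073 ] move cm [-14.15190501  -1.72250081]
```

Call:
carry_out(
  plan=[
    {"dp":[-0.8,-0.2,0],"roll":0},
    {"dp":[-1.6,-0.2,0],"roll":0.006},
    {"dp":[-2.2,-0.2,0],"roll":0.006},
    {"dp":[-2.2,-0.2,0],"roll":0.006},
    {"dp":[-2.2,-0.2,0],"roll":0},
    {"dp":[-2.2,-0.2,0],"roll":0},
    {"dp":[-1.6,-0.2,0],"roll":0},
    {"dp":[-0.9,-0.2,0],"roll":0},
    {"dp":[-0.5,-0.1,0],"roll":0},
    {"dp":[0,0,0],"roll":0},
    {"dp":[0,0,0],"roll":0},
  ],
)

```text
t: 13.1
position: [0.3673, -0.24, 0.1167]
tcp_rot: [[0.13, -0.106, 0.986], [-0.053, 0.992, 0.114], [-0.99, -0.067, 0.123]]
wrist_force: [0.8, 0.3, -0.3]
gripper_width: 0.0278
```

```bash
python3 s.py;python3 -c "
from h import *
grab('wrist','w6')"
```

```text
[-0.735 -0.371  2.192  0.052  1.19  -2.432] [ -0.294 -29.246 -47.546   0.246  -0.821  -0.106] [ 0.758  0.312 -0.264] [ 0.367 -0.24   0.117] [ 0.13  -0.053 -0.99 ] [-0.106  0.992] 0.027822914331866747
```

View pics/w6.png

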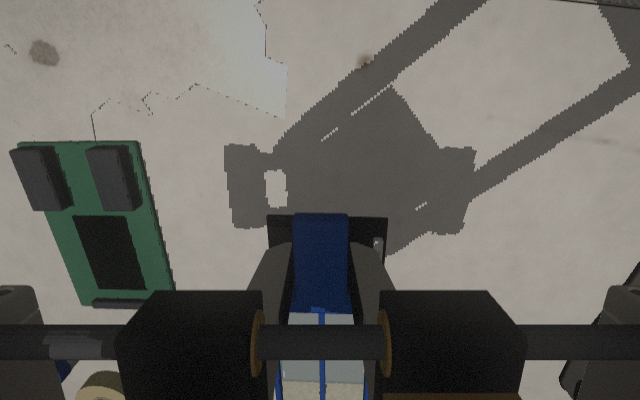

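Call:
carry_out(
  plan=[
    {"dp":[0.2,0,-0.8],"roll":0},
    {"dp":[0.2,0,-1.6],"roll":0},
    {"dp":[0,0,-1.8],"roll":0},
    {"dp":[0,0,-1.6],"roll":0},
    {"dp":[0,0,-1.0],"roll":0},
    {"dp":[0,0,-0.5],"roll":0},
    {"dp":[0,0,-0.2],"roll":0},
    {"dp":[0,0,0],"roll":0},
    {"dp":[0,0,0],"roll":0},
  ],
)

```text
t: 13.9
position: [0.3766, -0.2387, 0.0369]
tcp_rot: [[0.132, -0.11, 0.985], [-0.052, 0.992, 0.118], [-0.99, -0.067, 0.125]]
wrist_force: [0.0, -0.1, -0.8]
gripper_width: 0.0275
```

```bash
python3 s.py;python3 -c "
from h import *
grab('wrist','w7');grab('top','top7')"
```

```text
[-0.718 -0.219  2.232  0.056  0.995 -2.431] [ -0.006 -31.964 -43.308   0.28   -1.     -0.006] [ 0.031 -0.104 -0.836] [ 0.377 -0.239  0.037] [ 0.132 -0.052 -0.99 ] [-0.11   0.992] 0.02749161952483333
```

View pics/w7.png

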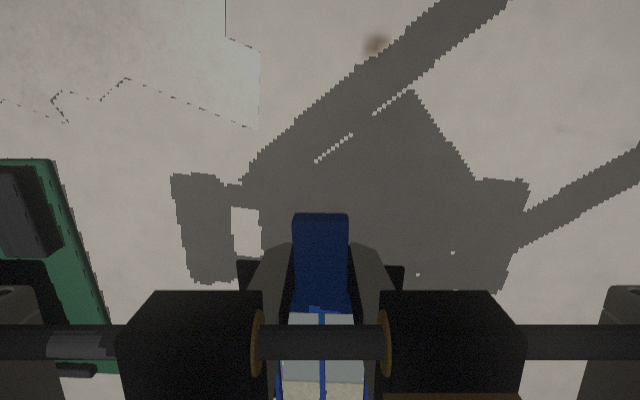

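View pics/top7.png

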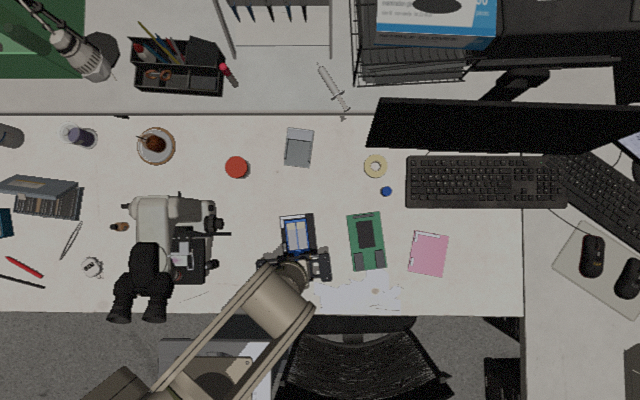

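Call:
carry_out(
  plan=[
    {"dp":[-0.1,0,-0.2],"roll":0},
    {"dp":[0,0,-0.2],"roll":0},
    {"dp":[0,0,-0.1],"roll":0},
  ],
)

```text
t: 14.25
position: [0.3772, -0.2404, 0.0342]
tcp_rot: [[0.136, -0.11, 0.985], [-0.056, 0.991, 0.118], [-0.989, -0.071, 0.129]]
wrist_force: [-0.6, -0.5, -0.9]
gripper_width: 0.0277
```

```bash
python3 s.py
```

```text
[-0.72  -0.215  2.235  0.057  0.983 -2.434] [  0.028 -32.618 -43.722   0.279  -0.956  -0.007] [-0.636 -0.483 -0.937] [ 0.377 -0.24   0.034] [ 0.136 -0.056 -0.989] [-0.11   0.991] 0.02774689989298015
```

Call:
carry_out(
  plan=[
    {"dp":[0,0,-0.1],"roll":0},
    {"dp":[0,0,-0.1],"roll":0},
  ],
)

```text
t: 14.42
position: [0.3774, -0.2407, 0.0325]
tcp_rot: [[0.137, -0.109, 0.985], [-0.057, 0.991, 0.118], [-0.989, -0.072, 0.129]]
wrist_force: [-0.2, -0.3, -0.3]
gripper_width: 0.028
```

```bash
python3 s.py
```

```text
[-0.72  -0.211  2.236  0.057  0.977 -2.434] [  0.011 -32.738 -43.572   0.275  -0.936  -0.001] [-0.226 -0.26  -0.322] [ 0.377 -0.241  0.033] [ 0.137 -0.057 -0.989] [-0.109  0.991] 0.02802256914538066
```

Call:
carry_out(
  plan=[
    {"dp":[0,0,-0.1],"roll":0},
    {"dp":[0,0,-0.1],"roll":0},
  ],
)

```text
t: 14.58
position: [0.3775, -0.2409, 0.0306]
tcp_rot: [[0.137, -0.109, 0.985], [-0.057, 0.991, 0.118], [-0.989, -0.072, 0.13]]
wrist_force: [-1.7, -0.2, 3.2]
gripper_width: 0.0278
```

Call:
carry_out(
  plan=[
    {"dp":[0,0,-0.1],"roll":0},
    {"dp":[0,0,-0.1],"roll":0},
  ],
)

```text
t: 14.75
position: [0.3776, -0.2411, 0.0298]
tcp_rot: [[0.136, -0.11, 0.985], [-0.057, 0.991, 0.118], [-0.989, -0.072, 0.129]]
wrist_force: [-10.6, 7.1, 18.3]
gripper_width: 0.0279
```

```bash
python3 s.py
```

```text
[-0.72  -0.204  2.236  0.057  0.97  -2.435] [ -0.526 -27.542 -40.558   0.195  -4.28    0.092] [-10.557   7.103  18.324] [ 0.378 -0.241  0.03 ] [ 0.136 -0.057 -0.989] [-0.11   0.991] 0.027892573316983606
```

Call:
carry_out(
  plan=[
    {"dp":[0.1,0,0.1],"roll":0},
    {"dp":[0.15,0.02,0],"roll":0},
  ],
  squeeze=15,
)

```text
t: 14.92
position: [0.3803, -0.2412, 0.0313]
tcp_rot: [[0.137, -0.109, 0.985], [-0.057, 0.991, 0.118], [-0.989, -0.072, 0.129]]
wrist_force: [-0.0, 0.2, -1.5]
gripper_width: 0.0282
```

```bash
python3 s.py
```

```text
[-0.716 -0.2    2.229  0.057  0.972 -2.43 ] [ -0.242 -33.25  -42.995   0.274  -0.798  -0.123] [-0.016  0.171 -1.474] [ 0.38  -0.241  0.031] [ 0.137 -0.057 -0.989] [-0.109  0.991] 0.02823502100063844
```

Call:
carry_out(
  plan=[
    {"dp":[0.15,0.02,0],"roll":0},
  ],
)

```text
t: 15.0
position: [0.3817, -0.2409, 0.0311]
tcp_rot: [[0.136, -0.109, 0.985], [-0.057, 0.991, 0.118], [-0.989, -0.072, 0.129]]
wrist_force: [-8.4, -0.6, 0.3]
gripper_width: 0.0277
```

```bash
python3 s.py
```

```text
[-0.713 -0.196  2.226  0.056  0.972 -2.427] [  1.352 -34.103 -45.066   1.481  -2.432  -0.114] [-8.354 -0.64   0.272] [ 0.382 -0.241  0.031] [ 0.136 -0.057 -0.989] [-0.109  0.991] 0.02766267926391092
```

Call:
carry_out(
  plan=[
    {"dp":[0.15,0.02,0],"roll":0},
  ],
)

```text
t: 15.08
position: [0.3818, -0.2404, 0.0302]
tcp_rot: [[0.133, -0.11, 0.985], [-0.056, 0.991, 0.118], [-0.99, -0.071, 0.126]]
wrist_force: [-12.2, -3.2, 2.1]
gripper_width: 0.0281
```

```bash
python3 s.py
```

```text
[-0.71  -0.192  2.224  0.054  0.972 -2.423] [  3.453 -35.359 -47.493   3.014  -3.368  -0.301] [-12.189  -3.227   2.121] [ 0.382 -0.24   0.03 ] [ 0.133 -0.056 -0.99 ] [-0.11   0.991] 0.02812559148739322
```

Call:
carry_out(
  plan=[
    {"dp":[-0.02,0.2,0.02],"roll":0},
    {"dp":[-0.02,0.2,0],"roll":0},
  ],
)

```text
t: 15.25
position: [0.3814, -0.2371, 0.0303]
tcp_rot: [[0.132, -0.109, 0.985], [-0.057, 0.991, 0.118], [-0.99, -0.072, 0.125]]
wrist_force: [-1.1, -2.0, 1.4]
gripper_width: 0.0281
```

```bash
python3 s.py
```

```text
[-0.704 -0.199  2.23   0.051  0.973 -2.415] [  0.975 -31.673 -42.161   0.855  -0.625  -0.25 ] [-1.136 -2.005  1.381] [ 0.381 -0.237  0.03 ] [ 0.132 -0.057 -0.99 ] [-0.109  0.991] 0.02805303879691042
```

Call:
carry_out(
  plan=[
    {"dp":[-0.02,0.2,0],"roll":0},
  ],
)

```text
t: 15.33
position: [0.3811, -0.2354, 0.0304]
tcp_rot: [[0.132, -0.109, 0.985], [-0.058, 0.991, 0.118], [-0.99, -0.073, 0.125]]
wrist_force: [-0.0, -0.6, 0.6]
gripper_width: 0.028
```

Call:
carry_out(
  plan=[
    {"dp":[0,0.15,0],"roll":0},
  ],
)

```text
t: 15.42
position: [0.381, -0.234, 0.0304]
tcp_rot: [[0.132, -0.109, 0.985], [-0.059, 0.991, 0.118], [-0.99, -0.074, 0.124]]
wrist_force: [-4.9, -4.6, 0.7]
gripper_width: 0.0282
```

```bash
python3 s.py
```

```text
[-0.697 -0.206  2.236  0.048  0.973 -2.406] [  3.051 -31.71  -42.821   2.175  -0.953  -0.373] [-4.919 -4.585  0.737] [ 0.381 -0.234  0.03 ] [ 0.132 -0.059 -0.99 ] [-0.109  0.991] 0.028203951626119928
```

Call:
carry_out(
  plan=[
    {"dp":[0.02,0.1,0],"roll":0},
    {"dp":[0.05,0.1,0],"roll":0},
  ],
)

```text
t: 15.58
position: [0.381, -0.2323, 0.0303]
tcp_rot: [[0.13, -0.109, 0.985], [-0.06, 0.991, 0.118], [-0.99, -0.075, 0.123]]
wrist_force: [-8.4, -7.5, 2.6]
gripper_width: 0.028
```

```bash
python3 s.py; python3 -c "
from h import *
print(readout.observe()['ft_torque'])
grab('top','top8')
im=cv2.imread('pics/top8.png')[195:285,250:350]; cv2.imwrite('pics/top8z.png',cv2.resize(im,(660,594),interpolation=cv2.INTER_CUBIC))"
```

```text
[-0.692 -0.209  2.238  0.045  0.974 -2.4  ] [  4.984 -31.417 -42.779   3.599  -1.47   -0.369] [-8.366 -7.548  2.624] [ 0.381 -0.232  0.03 ] [ 0.13 -0.06 -0.99] [-0.109  0.991] 0.027958667028255533
[-1.27077656  1.58052037 -0.5353242 ]
```

View pics/top8z.png

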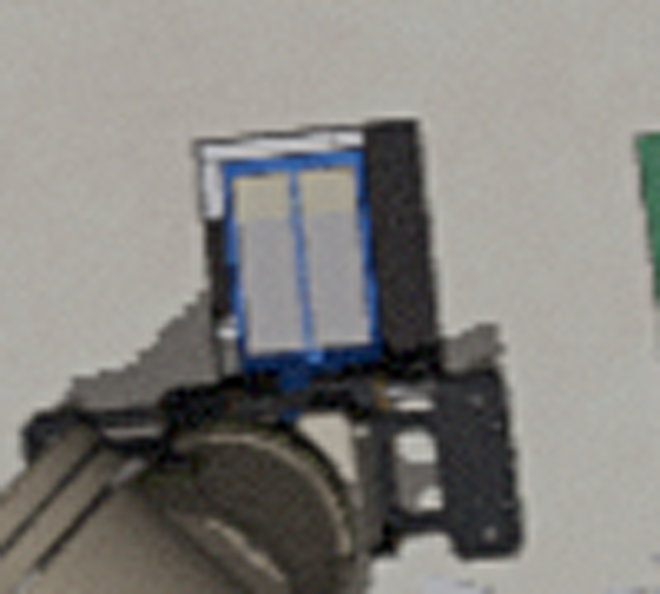

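Call:
carry_out(
  plan=[
    {"dp":[0.1,0.1,0],"roll":0},
    {"dp":[0.1,0.1,0],"roll":0},
  ],
)

```text
t: 15.8
position: [0.381, -0.232, 0.0303]
tcp_rot: [[0.126, -0.11, 0.986], [-0.064, 0.991, 0.118], [-0.99, -0.078, 0.118]]
wrist_force: [-10.6, -8.3, 2.4]
gripper_width: 0.0281
```

```bash
python3 s.py
```

```text
[-0.687 -0.207  2.236  0.037  0.974 -2.391] [  5.973 -31.398 -42.672   4.13   -1.596  -0.462] [-10.59   -8.265   2.45 ] [ 0.381 -0.232  0.03 ] [ 0.126 -0.064 -0.99 ] [-0.11   0.991] 0.02812853722460492
```

Call:
carry_out(
  plan=[
    {"dp":[0,0,0],"roll":0},
    {"dp":[0,0,-0.05],"roll":0},
    {"dp":[0,0,0],"roll":0},
  ],
  squeeze=4,
)

```text
t: 16.05
position: [0.3813, -0.2319, 0.0302]
tcp_rot: [[0.127, -0.11, 0.986], [-0.064, 0.991, 0.118], [-0.99, -0.078, 0.119]]
wrist_force: [-2.5, -0.8, 1.6]
gripper_width: 0.0287
```

```bash
python3 s.py
```

```text
[-0.686 -0.207  2.236  0.038  0.973 -2.391] [  1.167 -31.93  -42.865   0.998  -1.244   0.009] [-2.487 -0.85   1.561] [ 0.381 -0.232  0.03 ] [ 0.127 -0.064 -0.99 ] [-0.11   0.991] 0.028663625445888383
```

Call:
carry_out(
  plan=[
    {"dp":[0,0,0],"roll":0},
    {"dp":[0,0,0],"roll":0},
    {"dp":[0,0,0],"roll":0},
  ],
  gripper=-0.2,
)

```text
t: 16.3
position: [0.3818, -0.231, 0.03]
tcp_rot: [[0.128, -0.11, 0.986], [-0.062, 0.991, 0.119], [-0.99, -0.077, 0.12]]
wrist_force: [-0.1, -0.8, 1.1]
gripper_width: 0.0369
```

```bash
python3 s.py
```

```text
[-0.685 -0.207  2.237  0.04   0.973 -2.391] [  0.099 -32.058 -42.681   0.219  -0.854  -0.008] [-0.054 -0.834  1.126] [ 0.382 -0.231  0.03 ] [ 0.128 -0.062 -0.99 ] [-0.11   0.991] 0.03688967647792176
```

Call:
carry_out(
  plan=[
    {"dp":[0,0,0.4],"roll":0},
    {"dp":[0,0,1],"roll":0},
    {"dp":[0,0,2],"roll":0},
    {"dp":[0,0,2.5],"roll":0},
    {"dp":[0,0,2.5],"roll":0},
    {"dp":[0,0,1.5],"roll":0},
    {"dp":[0,0,0.5],"roll":0},
    {"dp":[0,0,0],"roll":0},
  ],
)

```text
t: 16.97
position: [0.3804, -0.2285, 0.1415]
tcp_rot: [[0.127, -0.111, 0.986], [-0.06, 0.991, 0.119], [-0.99, -0.074, 0.119]]
wrist_force: [-0.1, -0.2, -0.8]
gripper_width: 0.0376
```

```bash
python3 s.py; python3 -c "
from h import *
grab('wrist','w9')"
```

```text
[-0.684 -0.387  2.156  0.036  1.236 -2.38 ] [  0.039 -29.048 -48.524   0.162  -0.438   0.01 ] [-0.075 -0.206 -0.807] [ 0.38  -0.228  0.141] [ 0.127 -0.06  -0.99 ] [-0.111  0.991] 0.037556165751461375
```

View pics/w9.png

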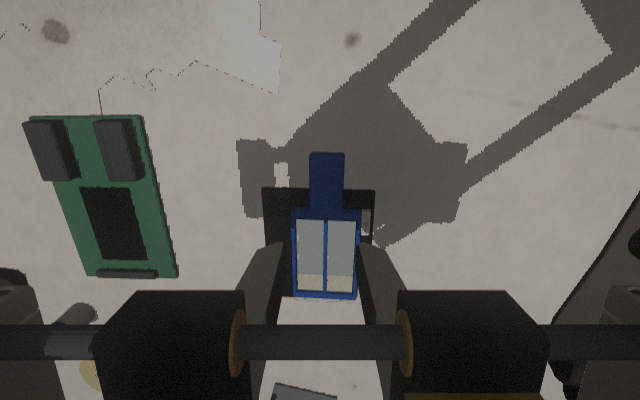

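Call:
carry_out(
  plan=[
    {"dp":[0.6,0,1],"roll":0},
    {"dp":[1.2,0,2],"roll":0},
    {"dp":[1.4,0,2.2],"roll":0},
    {"dp":[1.2,0,1.5],"roll":0},
    {"dp":[0.6,0,0.7],"roll":0},
    {"dp":[0,0,0],"roll":0},
    {"dp":[0,0,0],"roll":0},
  ],
  gripper=1,
)

```text
t: 17.6
position: [0.4275, -0.225, 0.2072]
tcp_rot: [[0.114, -0.111, 0.987], [-0.05, 0.992, 0.118], [-0.992, -0.063, 0.108]]
wrist_force: [-0.0, -0.6, -0.9]
gripper_width: 0.0794
```

```bash
python3 s.py; python3 -c "
from h import *
grab('wrist','w10')"
```

```text
[-0.608 -0.3    1.966  0.025  1.353 -2.298] [  0.201 -34.997 -51.165   0.148  -0.841   0.076] [-0.005 -0.564 -0.911] [ 0.427 -0.225  0.207] [ 0.114 -0.05  -0.992] [-0.111  0.992] 0.07941993117339549
```

View pics/w10.png

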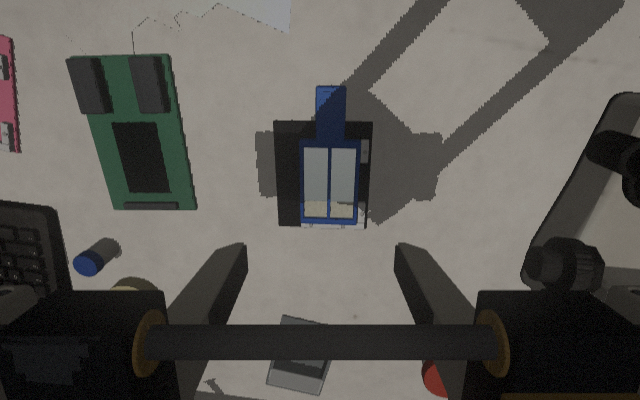

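The plate, the carrier seated on it at (300–361, 86–225) and the whole deck at (67–197, 54–210) are all visible. I'll check the seating and measure the deck.

Run:
```python
from h import *
im,C=load('w10'); 
z=cv2.convertScaleAbs(im[80:235,265:380],alpha=1.7); cv2.imwrite('pics/w10a.png',cv2.resize(z[:,:,::-1],None,fx=3.8,fy=3.8,interpolation=cv2.INTER_NEAREST))
z=cv2.convertScaleAbs(im[45:220,60:205],alpha=1.7); cv2.imwrite('pics/w10b.png',cv2.resize(z[:,:,::-1],None,fx=3.4,fy=3.4,interpolation=cv2.INTER_NEAREST))
m=mask(im,(60,80,15),(95,255,255),(60,45,205,215)); m=cv2.morphologyEx(m,cv2.MORPH_CLOSE,np.ones((31,31)))
c=big(m); P=np.array([ray(C,p,.006)[:2]*1000 for p in c],np.float32); r=cv2.minAreaRect(P); print(r,cv2.boxPoints(r))
# carrier top z .016: blue
m=mask(im,(100,110,30),(125,255,255),(290,80,370,230)); m2=cv2.morphologyEx(m,cv2.MORPH_CLOSE,np.ones((9,9))); c=big(m2)
P=np.array([ray(C,p,.016)[:2]*1000 for p in c],np.float32); r=cv2.minAreaRect(P); print('carrier',r,cv2.boxPoints(r))
c=np.array([np.cos(CY),np.sin(CY)]);n=np.array([-c[1],c[0]]); Q=np.stack([(P-CO)@c,(P-CO)@n],1); print(Q.min(0),Q.max(0)); 
t=Q[Q[:,0]<-55]; print('tongue y range',t[:,1].min(),t[:,1].max()); f=Q[(Q[:,0]>-35)&(Q[:,0]<35)]
for s in(-1,1):
    g=f[np.sign(f[:,1])==s]; print(np.polyfit(g[:,0],g[:,1],1), g[:,1].mean())
```

```text
((431.5551452636719, -426.5910949707031), (156.61300659179688, 94.69168853759766), 7.668613433837891) [[ 347.63098 -390.1182 ]
 [ 360.26697 -483.96298]
 [ 515.4793  -463.064  ]
 [ 502.84332 -369.2192 ]]
carrier ((425.8971862792969, -229.4171905517578), (139.01046752929688, 59.434024810791016), 5.772479057312012) [[ 353.75552 -206.84158]
 [ 359.7333  -265.97424]
 [ 498.03885 -251.9928 ]
 [ 492.06107 -192.86014]]
[-94.84139208 -30.56083284] [44.26689634 29.25887309]
tongue y range -13.14345863692504 13.397267906659685
[-1.93880214e-02 -2.97548236e+01] -29.73450669825826
[-1.10498669e-02  2.84660436e+01] 28.475414001231005
```

View pics/w10a.png

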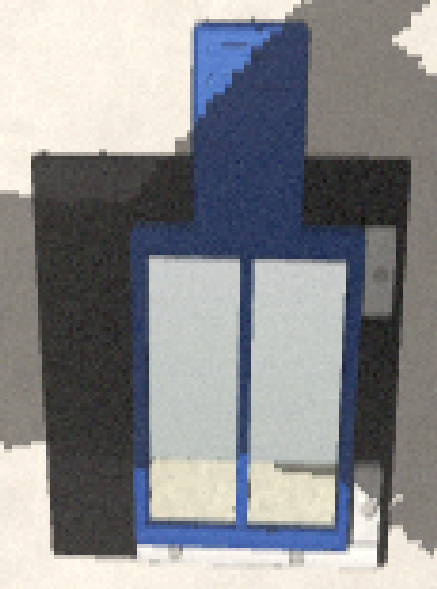

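View pics/w10b.png

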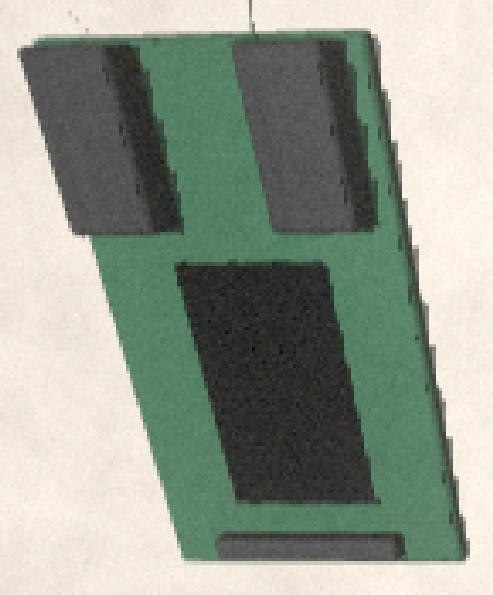

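Run:
```python
from h import *
im,C=load('w10'); g=cv2.GaussianBlur(cv2.cvtColor(np.ascontiguousarray(im),cv2.COLOR_RGB2GRAY),(3,3),0).astype(int)
hsv=cv2.cvtColor(np.ascontiguousarray(im),cv2.COLOR_RGB2HSV)
def fit(P,n):
    P=np.array(P,np.float32); vx,vy,x,y=cv2.fitLine(P,cv2.DIST_HUBER,0,.01,.01).ravel(); a=np.degrees(np.arctan2(vy,vx)); a=(a+90)%180-90
    res=(P-[x,y])@np.array([-vy,vx]); print(n,'pt',x.round(1),y.round(1),'ang',a.round(2),'rms',np.median(abs(res)).round(2)); return np.array([x,y]),a
def sub(row,k): # subpixel
    return k+.5
L=[];R=[]
for v in range(126,222,2):
    d=np.diff(g[v]); L.append(ray(C,(268+np.argmin(d[268:285])+.5,v),.004)[:2]*1000)
    if v<135 or 166<v<182: R.append(ray(C,(362+np.argmax(d[362:378])+.5,v),.004)[:2]*1000)
fit(L,'plate -y'); fit(R,'plate +y')
sat=((hsv[:,:,0]>98)&(hsv[:,:,0]<128)&(hsv[:,:,1]>110)).astype(int)
A=[];B=[];A2=[];B2=[]
for v in range(142,222,2):
    u=np.where(sat[v,290:372])[0]+290
    A.append(ray(C,(u.min()-.5,v),.016)[:2]*1000);B.append(ray(C,(u.max()+.5,v),.016)[:2]*1000)
for v in range(90,134,2):
    u=np.where(sat[v,300:360])[0]+300
    A2.append(ray(C,(u.min()-.5,v),.016)[:2]*1000);B2.append(ray(C,(u.max()+.5,v),.016)[:2]*1000)
fit(A,'frame -y');fit(B,'frame +y');fit(A2,'tongue -y');fit(B2,'tongue +y')
F=[]
for u in range(304,354,2):
    v=np.where(sat[205:235,u])[0]+205; F.append(ray(C,(u,v.max()+.5),.016)[:2]*1000)
fit(F,'frame far')
G=[]
for u in range(302,366,2):
    d=np.diff(g[218:240,u]); 
    G.append((u,218+np.argmax(d),218+np.argmin(d)))
print(G)
```

```text
plate -y pt 451.5 -283.5 ang 6.38 rms 0.25
plate +y pt 420.2 -188.4 ang 6.17 rms 0.2
frame -y pt 452.0 -256.1 ang 5.58 rms 0.46
frame +y pt 444.0 -197.8 ang 5.73 rms 0.3
tongue -y pt 382.0 -247.2 ang 7.15 rms 0.25
tongue +y pt 375.4 -221.2 ang 7.88 rms 0.03
frame far pt 495.0 -221.9 ang -84.41 rms 0.33
[(302, np.int64(222), np.int64(225)), (304, np.int64(222), np.int64(226)), (306, np.int64(223), np.int64(226)), (308, np.int64(223), np.int64(220)), (310, np.int64(223), np.int64(220)), (312, np.int64(223), np.int64(220)), (314, np.int64(223), np.int64(226)), (316, np.int64(223), np.int64(220)), (318, np.int64(223), np.int64(226)), (320, np.int64(223), np.int64(226)), (322, np.int64(223), np.int64(227)), (324, np.int64(223), np.int64(226)), (326, np.int64(223), np.int64(226)), (328, np.int64(223), np.int64(226)), (330, np.int64(223), np.int64(226)), (332, np.int64(224), np.int64(227)), (334, np.int64(224), np.int64(218)), (336, np.int64(224), np.int64(218)), (338, np.int64(224), np.int64(218)), (340, np.int64(224), np.int64(218)), (342, np.int64(224), np.int64(218)), (344, np.int64(224), np.int64(218)), (346, np.int64(224), np.int64(218)), (348, np.int64(224), np.int64(218)), (350, np.int64(224), np.int64(218)), (352, np.int64(224), np.int64(218)), (354, np.int64(224), np.int64(227)), (356, np.int64(223), np.int64(228)), (358, np.int64(223), np.int64(227)), (360, np.int64(223), np.int64(221)), (362, np.int64(223), np.int64(221)), (364, np.int64(228), np.int64(221))]
```

Carrier yaw reads about 0.6° off the plate, so I'll nudge it home during the regrasp. First I'll use the fixed deck cheek to push the roll tilt of the tool out.

Call:
carry_out(
  plan=[
    {"dp":[-0.4,-0.8,0],"roll":0},
    {"dp":[-0.9,-1.8,0],"roll":0},
    {"dp":[-1,-2.4,0],"roll":0},
    {"dp":[-1,-2.6,-0.5],"roll":0},
    {"dp":[-1,-2.4,-1.2],"roll":0},
    {"dp":[-0.9,-1.9,-2],"roll":0},
    {"dp":[-0.5,-1.2,-2],"roll":0},
    {"dp":[-0.2,-0.6,-1.5],"roll":0},
    {"dp":[0,0,-0.7],"roll":0},
    {"dp":[0,0,0],"roll":0},
    {"dp":[0,0,0],"roll":0},
  ],
  gripper=-1,
  squeeze=15,
)

```text
t: 18.57
position: [0.3518, -0.3662, 0.1129]
tcp_rot: [[0.103, -0.11, 0.989], [-0.04, 0.993, 0.115], [-0.994, -0.052, 0.097]]
wrist_force: [-0.3, 1.2, 0.3]
gripper_width: 0.0189
```

```bash
python3 s.py; python3 -c "
from h import *
grab('wrist','w11')"
```

```text
[-0.948 -0.111  1.98   0.065  1.18  -2.654] [ -0.441 -39.572 -45.538   0.262  -0.732  -0.07 ] [-0.315  1.233  0.261] [ 0.352 -0.366  0.113] [ 0.103 -0.04  -0.994] [-0.11   0.993] 0.018920757589027195
```

View pics/w11.png

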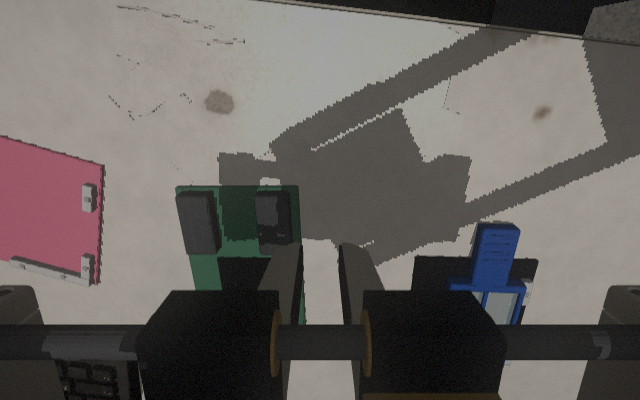

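Joint 6 is close to its limit, so I'll take the equivalent half turn (roll −π), which re-centres it.

Call:
carry_out(
  plan=[
    {"dp":[0.3,0,0.3],"roll":-0.06},
    {"dp":[0.5,0,0.5],"roll":-0.12},
    {"dp":[0.5,0.3,0.5],"roll":-0.12},
    {"dp":[0.5,0.5,0.5],"roll":-0.12},
    {"dp":[0.5,0.5,0.5],"roll":-0.12},
    {"dp":[0.5,0.5,0.3],"roll":-0.12},
    {"dp":[0.5,0.5,0],"roll":-0.12},
    {"dp":[0.5,0.5,0],"roll":-0.12},
    {"dp":[0.5,0.5,0],"roll":-0.12},
    {"dp":[0.5,0.5,0],"roll":-0.12},
    {"dp":[0.5,0.5,0],"roll":-0.12},
    {"dp":[0.5,0.5,0],"roll":-0.12},
    {"dp":[0.5,0.5,0],"roll":-0.12},
    {"dp":[0.5,0.5,0],"roll":-0.12},
    {"dp":[0.5,0.5,0],"roll":-0.12},
    {"dp":[0.5,0.5,0],"roll":-0.12},
    {"dp":[0.5,0.5,0],"roll":-0.12},
    {"dp":[0.4,0.5,0],"roll":-0.12},
    {"dp":[0.4,0.5,0],"roll":-0.12},
    {"dp":[0.4,0.5,0],"roll":-0.12},
  ],
  gripper=0.9,
)

```text
t: 20.28
position: [0.466, -0.2675, 0.1692]
tcp_rot: [[-0.111, 0.732, -0.672], [-0.069, -0.68, -0.73], [-0.991, -0.034, 0.126]]
wrist_force: [-0.5, -0.3, -0.0]
gripper_width: 0.0881
```

```bash
python3 s.py
```

```text
[-0.54   0.074  1.692 -0.118  1.437  0.226] [ -0.556 -52.077 -46.142  -0.942   0.011  -3.282] [-0.513 -0.309 -0.007] [ 0.466 -0.267  0.169] [-0.111 -0.069 -0.991] [ 0.732 -0.68 ] 0.08805385279432691
```

Call:
carry_out(
  plan=[
    {"dp":[-0.2,0.6,0],"roll":-0.12},
    {"dp":[-0.4,0.8,0],"roll":-0.12},
    {"dp":[-0.4,0.8,0],"roll":-0.12},
    {"dp":[-0.4,0.8,0],"roll":-0.12},
    {"dp":[-0.3,0.6,0],"roll":-0.11},
    {"dp":[-0.2,0.3,0],"roll":-0.07},
    {"dp":[0,0,0],"roll":-0.03},
    {"dp":[0,0,0],"roll":0},
  ],
  gripper=1,
)

```text
t: 20.95
position: [0.4536, -0.2216, 0.1806]
tcp_rot: [[-0.118, 0.1, -0.988], [0.011, -0.995, -0.102], [-0.993, -0.023, 0.116]]
wrist_force: [0.2, 0.5, 0.0]
gripper_width: 0.0928
```

```bash
python3 s.py; python3 -c "
from h import *
grab('wrist','w12')"
```

```text
[-0.522  0.02   1.725 -0.049  1.505  0.954] [ -0.204 -47.731 -46.825  -0.195   0.745   0.809] [0.212 0.519 0.049] [ 0.454 -0.222  0.181] [-0.118  0.011 -0.993] [ 0.1   -0.995] 0.09282875359313839
```

View pics/w12.png

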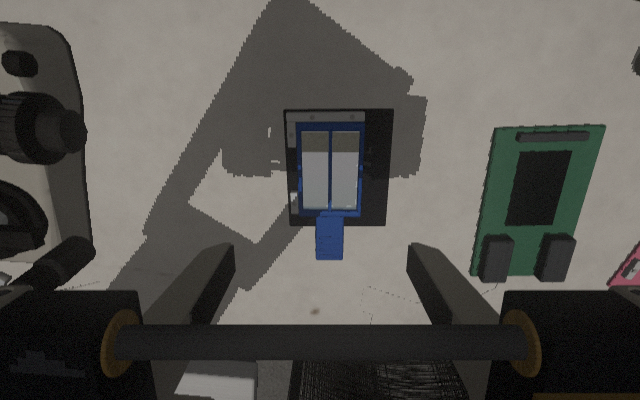

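The half turn cut the jaw roll tilt to about 1.3°. The carrier is now seen from the other side at (298–363, 122–258) and the deck at (470–605, 125–280). I'll re-measure both.

Run:
```python
from h import *
im,C=load('w12')
z=cv2.convertScaleAbs(im[100:265,275:400],alpha=1.9); cv2.imwrite('pics/w12a.png',cv2.resize(z[:,:,::-1],None,fx=3.6,fy=3.6,interpolation=cv2.INTER_NEAREST))
z=cv2.convertScaleAbs(im[115:290,460:615],alpha=1.7); cv2.imwrite('pics/w12b.png',cv2.resize(z[:,:,::-1],None,fx=3.4,fy=3.4,interpolation=cv2.INTER_NEAREST))
c=np.array([np.cos(CY),np.sin(CY)]);n=np.array([-c[1],c[0]])
m=mask(im,(100,110,30),(125,255,255),(290,115,370,262)); m2=cv2.morphologyEx(m,cv2.MORPH_CLOSE,np.ones((5,5))); k=big(m2)
P=np.array([ray(C,p,.016)[:2]*1000 for p in k],np.float32); Q=np.stack([(P-CO)@c,(P-CO)@n],1)
print('carrier corner coords',Q.min(0),Q.max(0))
def fit(P,n):
    vx,vy,x,y=cv2.fitLine(np.array(P,np.float32),cv2.DIST_HUBER,0,.01,.01).ravel(); print(n,x.round(1),y.round(1),'slope deg',((np.degrees(np.arctan2(vy,vx))+90)%180-90).round(2))
fit(Q[(abs(Q[:,0])<35)&(Q[:,1]>20)],'frame +y');fit(Q[(abs(Q[:,0])<35)&(Q[:,1]<-20)],'frame -y');fit(Q[(abs(Q[:,1])<25)&(Q[:,0]>38)],'far')
fit(Q[(Q[:,0]<-55)&(Q[:,0]>-88)&(Q[:,1]>8)],'t+y');fit(Q[(Q[:,0]<-55)&(Q[:,0]>-88)&(Q[:,1]<-8)],'t-y')
pm=mask(im,(0,0,0),(180,255,60),(280,105,398,230)) if 0 else None
g=cv2.GaussianBlur(cv2.cvtColor(np.ascontiguousarray(im),cv2.COLOR_RGB2GRAY),(3,3),0).astype(int)
L=[]
for v in range(182,222,2): L.append(ray(C,(380+np.argmax(np.diff(g[v])[380:395])+.5,v),.004)[:2]*1000)
L=np.array(L); fit(np.stack([(L-CO)@c,(L-CO)@n],1),'plate -y(-57)')
m=mask(im,(60,80,15),(95,255,255),(460,115,615,290)); m=cv2.morphologyEx(m,cv2.MORPH_CLOSE,np.ones((31,31)))
k=big(m); P=np.array([ray(C,p,.006)[:2]*1000 for p in k],np.float32); r=cv2.minAreaRect(P); print(r,cv2.boxPoints(r))
```

```text
carrier corner coords [-93.52786712 -30.67616043] [46.03864685 29.1630308 ]
frame +y 6.8 28.4 slope deg -0.45
frame -y 7.6 -30.0 slope deg -0.54
far 45.6 6.1 slope deg -89.25
t+y -71.1 12.9 slope deg -0.93
t-y -71.1 -13.1 slope deg 0.85
plate -y(-57) -28.8 -57.1 slope deg -0.46
((433.2577209472656, -426.57061767578125), (158.0159912109375, 94.71577453613281), 7.477645397186279) [[ 348.7585  -389.89752]
 [ 361.08475 -483.8078 ]
 [ 517.75696 -463.2437 ]
 [ 505.4307  -369.33344]]
```

View pics/w12a.png

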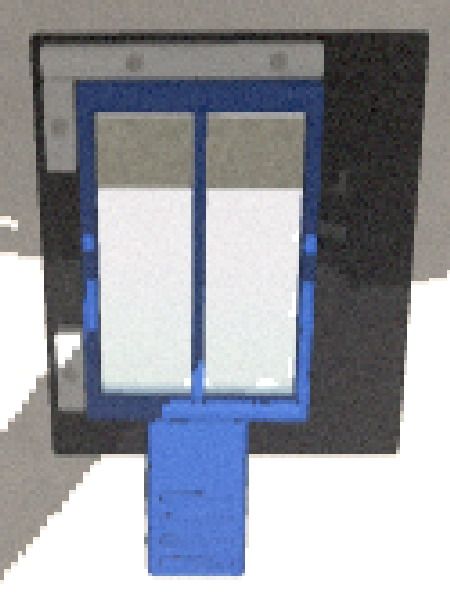

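View pics/w12b.png

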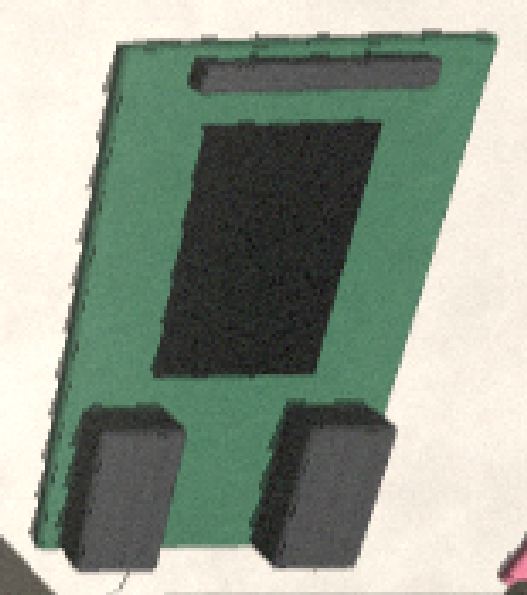

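Call:
carry_out(
  plan=[
    {"dp":[-0.2,-0.2,-1],"roll":0.009},
    {"dp":[-0.2,-0.3,-2],"roll":0},
    {"dp":[-0.1,0,-2.5],"roll":0},
    {"dp":[0,0,-2.5],"roll":0},
    {"dp":[0,0,-2],"roll":0},
    {"dp":[0,0,-1.2],"roll":0},
    {"dp":[0,0,-0.5],"roll":0},
    {"dp":[0,0,0],"roll":0},
    {"dp":[0,0,0],"roll":0},
  ],
)

```text
t: 21.75
position: [0.4494, -0.2266, 0.0598]
tcp_rot: [[-0.111, 0.13, -0.985], [0.004, -0.991, -0.132], [-0.994, -0.018, 0.11]]
wrist_force: [-0.4, -0.1, 0.0]
gripper_width: 0.0929
```

```bash
python3 s.py; python3 -c "
from h import *
grab('wrist','w13')
s=readout.observe(); R=s['tcp_rot'];p=s['position']; c=np.array([np.cos(CY),np.sin(CY)]);n=np.array([-c[1],c[0]])
for y in (-.0465,0,.0465):
    q=p+R@[.025,y,0]; print((q[:2]*1000-CO)@c,(q[:2]*1000-CO)@n,q[2])
"
```

```text
[-0.532  0.14   1.833 -0.056  1.267  0.927] [ -0.015 -49.17  -41.971  -0.283   0.538  -0.   ] [-0.382 -0.111  0.041] [ 0.449 -0.227  0.06 ] [-0.111  0.004 -0.994] [ 0.13  -0.991] 0.09291356069111385
-5.332412568465567 46.6060657851478 0.03607351746796696
-4.395033543828893 0.12307057505515545 0.035235378539940056
-3.457654519192224 -46.359924635037544 0.03439723961191314
```

View pics/w13.png

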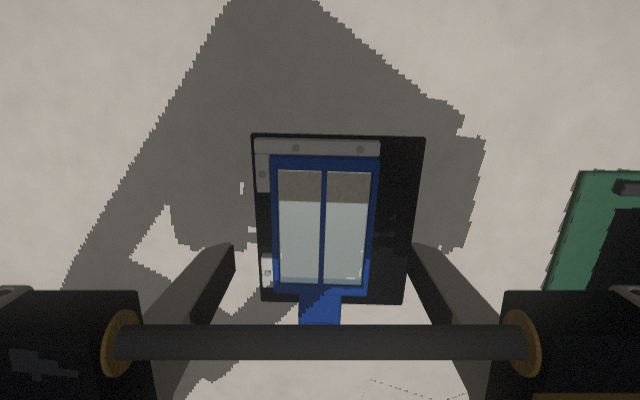

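Call:
carry_out(
  plan=[
    {"dp":[0,0,-0.5],"roll":-0.02},
    {"dp":[0,0,-0.9],"roll":0},
    {"dp":[0,0,-0.7],"roll":0},
    {"dp":[0,0,-0.4],"roll":0},
    {"dp":[0,0,-0.1],"roll":0},
    {"dp":[0,0,0],"roll":0},
  ],
)

```text
t: 22.3
position: [0.4521, -0.2282, 0.035]
tcp_rot: [[-0.105, 0.109, -0.988], [0.002, -0.994, -0.11], [-0.994, -0.014, 0.104]]
wrist_force: [-0.4, -0.2, -0.7]
gripper_width: 0.0928
```

```bash
python3 s.py; python3 -c "
from h import *
grab('wrist','w14')
s=readout.observe(); R=s['tcp_rot'];p=s['position']; c=np.array([np.cos(CY),np.sin(CY)]);n=np.array([-c[1],c[0]])
for y in (-.0465,0,.0465):
    q=p+R@[.025,y,0]; print((q[:2]*1000-CO)@c,(q[:2]*1000-CO)@n,q[2])
"
```

```text
[-0.533  0.179  1.841 -0.055  1.214  0.949] [ -0.01  -50.835 -41.61   -0.269   0.486   0.008] [-0.416 -0.204 -0.704] [ 0.452 -0.228  0.035] [-0.105  0.002 -0.994] [ 0.109 -0.994] 0.09278069460469239
-1.7297092844549908 44.72982048009137 0.010897190460696336
-1.776074979299379 -1.765688911920071 0.010252631231673592
-1.8224406741437704 -48.261198303931536 0.009608072002650844
```

View pics/w14.png

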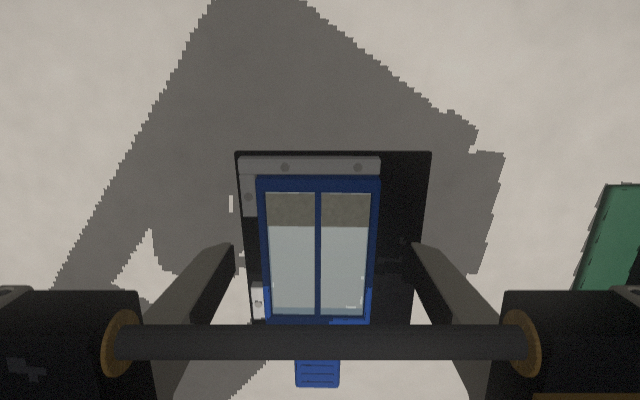

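Call:
carry_out(
  plan=[
    {"dp":[-0.3,0.15,-0.25],"roll":0},
    {"dp":[0,0,-0.1],"roll":0},
    {"dp":[0,0,0],"roll":0},
  ],
)

```text
t: 22.6
position: [0.4492, -0.2267, 0.0318]
tcp_rot: [[-0.104, 0.109, -0.989], [0.002, -0.994, -0.11], [-0.995, -0.013, 0.103]]
wrist_force: [0.4, -0.2, 0.4]
gripper_width: 0.0926
```

Call:
carry_out(
  plan=[
    {"dp":[0,0,0],"roll":0},
    {"dp":[0,0,0],"roll":0},
    {"dp":[0,0,0],"roll":0},
    {"dp":[0,0,0],"roll":0},
    {"dp":[0,0,0],"roll":0},
    {"dp":[0,0,0],"roll":0},
  ],
  gripper=-1,
  squeeze=20,
)

```text
t: 23.1
position: [0.4495, -0.227, 0.0324]
tcp_rot: [[-0.103, 0.109, -0.989], [0.001, -0.994, -0.11], [-0.995, -0.013, 0.102]]
wrist_force: [-1.3, -0.2, -0.7]
gripper_width: 0.0597
```

```bash
python3 s.py
```

```text
[-0.533  0.175  1.851 -0.055  1.206  0.949] [  0.05  -50.772 -41.736  -0.247   0.563  -0.   ] [-1.256 -0.17  -0.707] [ 0.45  -0.227  0.032] [-0.103  0.001 -0.995] [ 0.109 -0.994] 0.05967957926134347
```

Call:
carry_out(
  plan=[
    {"dp":[0,0,0.3],"roll":0},
    {"dp":[0,0,0.7],"roll":0},
    {"dp":[0,0,1.5],"roll":0},
    {"dp":[0,0,1.8],"roll":0},
    {"dp":[0,0,1.5],"roll":0},
    {"dp":[0,-0.5,0.8],"roll":0},
    {"dp":[0,-1,0.3],"roll":0},
    {"dp":[0,-1.5,0],"roll":0},
    {"dp":[0,-2,0],"roll":0},
    {"dp":[0,-2,0],"roll":0.006},
    {"dp":[0,-1.5,0],"roll":0.006},
    {"dp":[0,-1,0],"roll":0.006},
    {"dp":[0,-0.4,0],"roll":0},
    {"dp":[0,0,0],"roll":0},
    {"dp":[0,0,0],"roll":0},
  ],
)

```text
t: 24.35
position: [0.4453, -0.3366, 0.1018]
tcp_rot: [[-0.108, 0.127, -0.986], [0.002, -0.992, -0.128], [-0.994, -0.016, 0.107]]
wrist_force: [0.4, 0.5, -1.6]
gripper_width: 0.06
```

```bash
python3 s.py; python3 -c "
from h import *
grab('wrist','w15')"
```

```text
[-0.696  0.214  1.665 -0.07   1.347  0.765] [ -0.615 -56.49  -45.804  -0.527   0.512  -0.09 ] [ 0.396  0.512 -1.561] [ 0.445 -0.337  0.102] [-0.108  0.002 -0.994] [ 0.127 -0.992] 0.060037488341432424
```

View pics/w15.png

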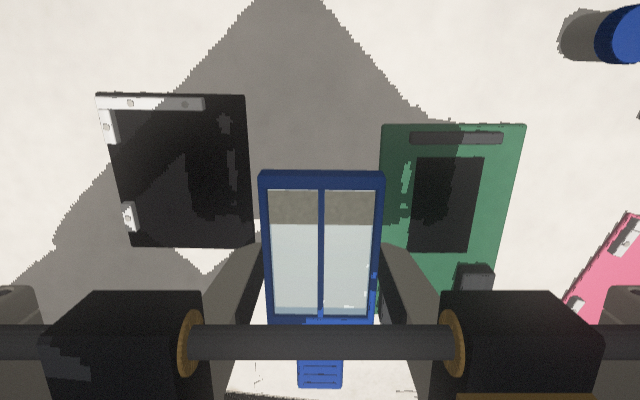

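The carrier is held level. The black plate at (97–254, 93–247) and the deck at (380–526, 125–290) are in one view, so I'll fix the deck relative to the plate.

Run:
```python
from h import *
im,C=load('w15'); g=cv2.GaussianBlur(cv2.cvtColor(np.ascontiguousarray(im),cv2.COLOR_RGB2GRAY),(3,3),0).astype(int)
hsv=cv2.cvtColor(np.ascontiguousarray(im),cv2.COLOR_RGB2HSV)
gr=(hsv[:,:,0]>60)&(hsv[:,:,0]<95)&(hsv[:,:,1]>70)
def fit(P):
    P=np.array(P,np.float32); vx,vy,x,y=cv2.fitLine(P,cv2.DIST_HUBER,0,.01,.01).ravel(); 
    if abs(vx)>abs(vy): s=np.sign(vx)
    else: s=-np.sign(vy)*-1
    d=np.array([vx,vy])*s; print(np.array([x,y]).round(1),np.degrees(np.arctan2(d[1],d[0])).round(2),'res',np.median(abs((P-[x,y])@[-vy,vx])).round(2)); return np.array([x,y]),d
print('deck far x=60');F=[ray(C,(u,np.where(gr[110:140,u])[0].min()+110-.5),.006)[:2]*1000 for u in range(388,522,3)]; F=fit(F)
print('deck -y=-48');S=[ray(C,(np.where(gr[v,470:540])[0].max()+470+.5,v),.006)[:2]*1000 for v in range(130,255,3)]; S=fit(S)
print('plate far');A=[ray(C,(u,85+np.argmin(np.diff(g[85:105,u]))+.5),.004)[:2]*1000 for u in range(210,242,2)]; A=fit(A)
print('plate -y');B=[ray(C,(238+np.argmax(np.diff(g[v,238:262]))+.5,v),.004)[:2]*1000 for v in range(105,240,3)]; B=fit(B)
# deck origin
d=S[1]; n=np.array([-d[1],d[0]])
org=np.linalg.solve(np.array([d,n]),[F[0]@d-60, S[0]@n+48]); print('deck origin',org,np.degrees(np.arctan2(d[1],d[0])))
d=B[1]; n=np.array([-d[1],d[0]])
o2=np.linalg.solve(np.array([d,n]),[A[0]@d-55, B[0]@n+57]); print('corner origin',o2,np.degrees(np.arctan2(d[1],d[0])))
print('rel',org-o2)
```

```text
deck far x=60Traceback (most recent call last):
  File "<stdin>", line 10, in <module>
    return umr_minimum(a, axis, None, out, keepdims, initial, where)
ValueError: zero-size array to reduction operation minimum which has no identity
```

```bash
cat > d.py <<'E'
from h import *
im,C=load('w15'); g=cv2.GaussianBlur(cv2.cvtColor(np.ascontiguousarray(im),cv2.COLOR_RGB2GRAY),(3,3),0).astype(int)
hsv=cv2.cvtColor(np.ascontiguousarray(im),cv2.COLOR_RGB2HSV)
gr=(hsv[:,:,0]>50)&(hsv[:,:,0]<100)&(hsv[:,:,1]>50)
def fit(P):
    P=np.array(P,np.float32); vx,vy,x,y=cv2.fitLine(P,cv2.DIST_HUBER,0,.01,.01).ravel(); 
    d=np.array([vx,vy]); d=d*np.sign(d[np.argmax(abs(d))]); print(np.array([x,y]).round(1),np.degrees(np.arctan2(d[1],d[0])).round(2),'res',np.median(abs((P-[x,y])@[-vy,vx])).round(2)); return np.array([x,y]),d
print('deck far');F=fit([ray(C,(u,w[0].min()+110-.5),.006)[:2]*1000 for u in range(388,522,3) if len((w:=np.where(gr[110:140,u]))[0])])
print('deck -y');S=fit([ray(C,(w[0].max()+470+.5,v),.006)[:2]*1000 for v in range(130,255,3) if len((w:=np.where(gr[v,470:540]))[0])])
print('plate far');A=fit([ray(C,(u,85+np.argmin(np.diff(g[85:105,u]))+.5),.004)[:2]*1000 for u in range(210,242,2)])
print('plate -y');B=fit([ray(C,(238+np.argmax(np.diff(g[v,238:262]))+.5,v),.004)[:2]*1000 for v in range(105,240,3)])
def org(F,S,a,b):
    d=S[1]; n=np.array([-d[1],d[0]]); return np.linalg.solve(np.array([d,n]),[F[0]@d-a, S[0]@n+b])
o1=org(F,S,60,48);o2=org(A,B,55,57); print('deck',o1,'corner',o2,'rel',o1-o2)
E
python3 d.py
```

```text
deck far
[ 513.  -425.6] 98.11 res 0.16
deck -y
[ 469.3 -469.7] 7.65 res 0.18
plate far
[ 511.1 -263. ] 96.44 res 0.09
plate -y
[ 459.2 -283.3] 6.5 res 0.17
deck [ 452.1872 -423.6109] corner [ 451.5859  -226.78761] rel [   0.60128784 -196.82329   ]
```

Call:
carry_out(
  plan=[
    {"dp":[0.05,-0.6,0],"roll":0.004},
    {"dp":[0.1,-1.3,0],"roll":0},
    {"dp":[0.1,-1.8,0],"roll":0},
    {"dp":[0.1,-2,0],"roll":0},
    {"dp":[0.1,-1.5,0],"roll":0},
    {"dp":[0.05,-0.9,-0.5],"roll":0},
    {"dp":[0,-0.4,-1],"roll":0},
    {"dp":[0,0,-1],"roll":0},
    {"dp":[0,0,-0.5],"roll":0},
    {"dp":[0,0,0],"roll":0},
    {"dp":[0,0,0],"roll":0},
  ],
)

```text
t: 25.32
position: [0.451, -0.4232, 0.0667]
tcp_rot: [[-0.11, 0.138, -0.984], [0.003, -0.99, -0.139], [-0.994, -0.018, 0.108]]
wrist_force: [-0.2, -0.3, -0.0]
gripper_width: 0.0598
```

```bash
python3 s.py; python3 -c "
from h import *
grab('wrist','w16')"
```

```text
[-0.793  0.401  1.507 -0.079  1.315  0.661] [ -0.328 -64.594 -44.569  -0.492   0.481  -0.005] [-0.153 -0.255 -0.001] [ 0.451 -0.423  0.067] [-0.11   0.003 -0.994] [ 0.138 -0.99 ] 0.05976457975018035
```

View pics/w16.png

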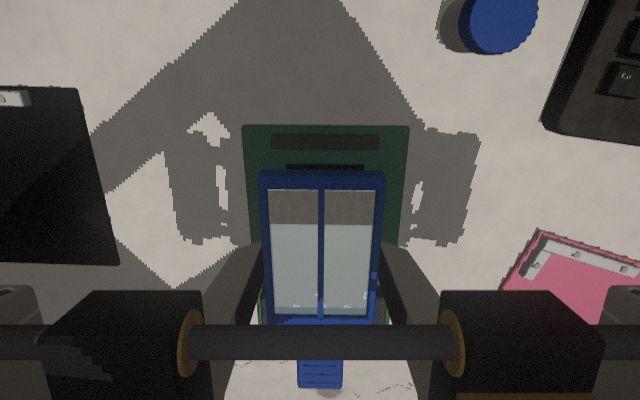

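Call:
carry_out(
  plan=[
    {"dp":[-0.1,-0.05,-0.4],"roll":-0.006},
    {"dp":[0,0,-0.7],"roll":0},
    {"dp":[0,0,-0.5],"roll":0},
    {"dp":[0,0,-0.2],"roll":0},
    {"dp":[0,0,0],"roll":0},
  ],
)

```text
t: 25.78
position: [0.4506, -0.4223, 0.0478]
tcp_rot: [[-0.109, 0.133, -0.985], [0.003, -0.991, -0.135], [-0.994, -0.018, 0.108]]
wrist_force: [-0.4, -0.5, -1.1]
gripper_width: 0.0597
```

```bash
python3 s.py; python3 -c "
from h import *
grab('wrist','w17'); grab('top','top17')
im=cv2.imread('pics/top17.png')[200:285,330:410]; cv2.imwrite('pics/top17z.png',cv2.resize(im,(560,595),interpolation=cv2.INTER_CUBIC))
im=load('w17')[0]; cv2.imwrite('pics/w17z.png',cv2.resize(cv2.convertScaleAbs(im[100:400,230:420],alpha=1.8)[:,:,::-1],(380,600)))"
```

```text
[-0.793  0.421  1.518 -0.079  1.282  0.669] [  0.003 -65.749 -44.389  -0.458   0.431   0.011] [-0.394 -0.535 -1.052] [ 0.451 -0.422  0.048] [-0.109  0.003 -0.994] [ 0.133 -0.991] 0.05969015880823952
```

View pics/top17z.png

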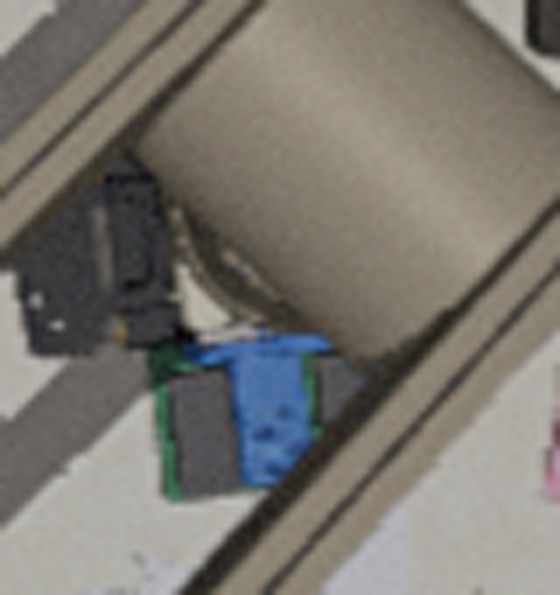

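View pics/w17z.png

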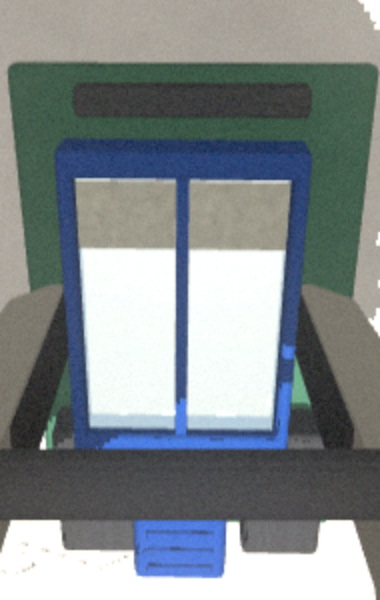

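```bash
cat > e.py <<'E'
import sys
from h import *
fn,zb,v0,v1=sys.argv[1],float(sys.argv[2]),int(sys.argv[3]),int(sys.argv[4])
im,C=load(fn); g=cv2.GaussianBlur(cv2.cvtColor(np.ascontiguousarray(im),cv2.COLOR_RGB2GRAY),(3,3),0).astype(int)
hsv=cv2.cvtColor(np.ascontiguousarray(im),cv2.COLOR_RGB2HSV); bl=(hsv[:,:,0]>98)&(hsv[:,:,0]<128)&(hsv[:,:,1]>110)
a=np.radians(7.6); n=np.array([-np.sin(a),np.cos(a)]); d=np.array([np.cos(a),np.sin(a)])
for v in range(v0,v1,3):
    u=np.where(bl[v,280:360])[0]+280; tl,tr=u.min()-.5,u.max()+.5
    T=[ray(C,(x,v),zb+.012)[:2]@n*1000 for x in(tl,tr)]
    # cheeks: dark gray region outside
    print(v,tl,tr,'tongue n',np.round(T,1),'row',g[v,250:300:2].tolist(),g[v,335:400:2].tolist())
E
python3 e.py w17 .0194 365 388
```

```text
365 296.5 342.5 tongue n [-464.1 -491.7] row [172, 173, 174, 174, 176, 118, 59, 62, 63, 63, 62, 64, 64, 63, 63, 63, 63, 64, 63, 63, 63, 63, 65, 59, 61] [63, 68, 68, 62, 126, 171, 171, 138, 45, 54, 63, 64, 64, 63, 65, 63, 64, 62, 63, 62, 64, 65, 64, 62, 63, 62, 61, 111, 174, 173, 172, 174, 172]
368 296.5 342.5 tongue n [-464.  -491.8] row [171, 173, 172, 173, 174, 141, 50, 64, 63, 62, 63, 65, 64, 63, 64, 63, 64, 66, 64, 64, 64, 64, 64, 59, 61] [69, 70, 68, 62, 143, 172, 172, 144, 51, 48, 62, 63, 64, 63, 65, 64, 62, 63, 62, 63, 64, 63, 63, 63, 63, 63, 59, 126, 173, 172, 172, 172, 172]
371 296.5 342.5 tongue n [-463.9 -491.8] row [171, 170, 171, 169, 169, 150, 67, 62, 63, 64, 64, 65, 65, 63, 63, 62, 64, 65, 64, 62, 62, 65, 65, 59, 60] [71, 71, 69, 62, 144, 172, 173, 151, 61, 58, 63, 64, 65, 63, 65, 63, 64, 62, 63, 63, 65, 63, 64, 62, 63, 64, 63, 135, 171, 171, 172, 171, 172]
374 298.5 341.5 tongue n [-465.1 -491.3] row [150, 140, 157, 169, 167, 167, 118, 84, 79, 84, 83, 83, 84, 84, 84, 79, 78, 80, 78, 79, 79, 78, 79, 73, 52] [61, 69, 69, 67, 149, 172, 171, 168, 100, 64, 64, 63, 65, 65, 
[... 710 characters left out ...]
 171, 169, 170, 170, 169, 169, 169]
383 297.5 341.5 tongue n [-464.3 -491.5] row [168, 167, 168, 167, 168, 169, 168, 169, 171, 170, 174, 173, 172, 172, 156, 152, 158, 163, 175, 177, 175, 176, 176, 157, 75] [63, 71, 70, 81, 163, 172, 171, 171, 170, 168, 167, 170, 170, 170, 170, 170, 169, 169, 170, 170, 171, 171, 170, 170, 168, 170, 170, 170, 170, 170, 169, 170, 170]
386 298.5 340.5 tongue n [-464.8 -490.9] row [170, 169, 168, 168, 168, 169, 169, 166, 166, 172, 174, 175, 176, 176, 175, 173, 174, 175, 176, 176, 176, 177, 176, 174, 107] [71, 72, 69, 98, 166, 170, 169, 170, 170, 169, 170, 170, 169, 169, 171, 170, 170, 170, 170, 169, 170, 171, 170, 169, 169, 169, 170, 170, 170, 171, 170, 170, 170]
```

```bash
python3 -c "
from h import *
im=load('w17')[0]; cv2.imwrite('pics/w17y.png',cv2.resize(cv2.convertScaleAbs(im[350:400,250:390],alpha=1.6)[:,:,::-1],(784,280),interpolation=cv2.INTER_NEAREST))
im=load('w17')[0]; cv2.imwrite('pics/w17x.png',cv2.resize(cv2.convertScaleAbs(im[120:200,230:430],alpha=2.5)[:,:,::-1],(800,320),interpolation=cv2.INTER_NEAREST))"
```

```text
(no output)
```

View pics/w17y.png

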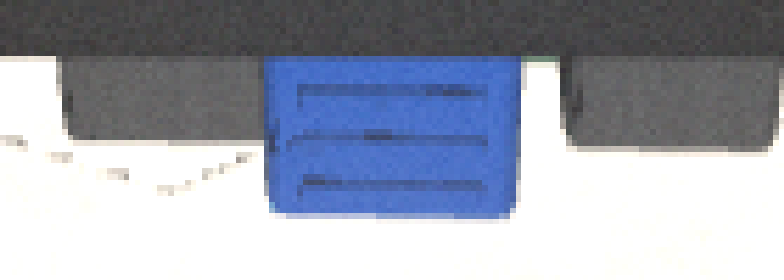

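View pics/w17x.png

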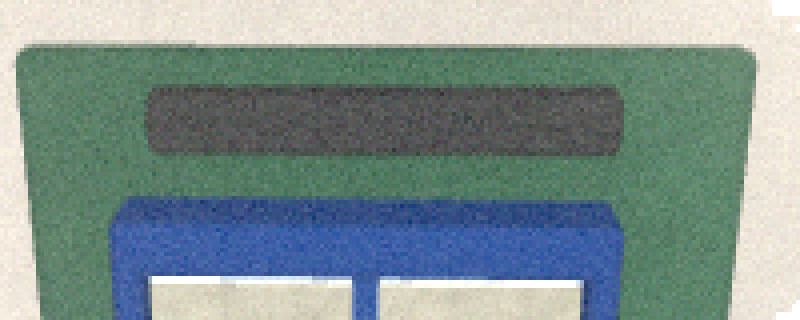

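Run:
```python
from h import *
im,C=load('w17'); a=np.radians(7.6); n=np.array([-np.sin(a),np.cos(a)]); d=np.array([np.cos(a),np.sin(a)])
f=lambda u,v,z:(ray(C,(u,v),z)[:2]*1000)
for nm,u,v,z in(('cheek+ outer(42)',261,368,.02),('cheek- inner(-17)',351,368,.02),('cheek- outer(-42)',389.5,368,.02),('tongue+',296.3,368,.0314),('tongue-',343,368,.0314),('deck far+ (60,48)',234.5,135,.006),('deck far-(60,-48)',418.8,135,.006),('frame far+ top',258.2,176,.0314),('frame far- top',386,176,.0314),('frame far bot mid',322,170,.0194),('rib inner top',326,158.8,.013),('rib + ',266.7,150,.013),('rib -',386,150,.013),('frame+',262.5,250,.0314),('frame-',382,250,.0314)):
    p=f(u,v,z); print(nm,'d',(p@d).round(1),'n',(p@n).round(1))
print(readout.observe()['position'])
```

```text
cheek+ outer(42) d 300.9 n -439.5
cheek- inner(-17) d 302.2 n -498.1
cheek- outer(-42) d 302.8 n -522.9
tongue+ d 314.8 n -463.9
tongue- d 315.4 n -492.1
deck far+ (60,48) d 450.5 n -433.6
deck far-(60,-48) d 451.0 n -528.0
frame far+ top d 437.2 n -449.6
frame far- top d 437.6 n -508.4
frame far bot mid d 436.3 n -478.9
rib inner top d 440.2 n -480.8
rib +  d 444.6 n -451.0
rib - d 444.9 n -510.7
frame+ d 397.5 n -449.0
frame- d 398.2 n -509.4
[ 0.45071881 -0.42254499  0.0483573 ]
```

Call:
carry_out(
  plan=[
    {"dp":[0.03,-0.25,0],"roll":0.01},
    {"dp":[0,0,0],"roll":0},
    {"dp":[0,0,0],"roll":0},
  ],
)

```text
t: 26.13
position: [0.4515, -0.4258, 0.0492]
tcp_rot: [[-0.108, 0.145, -0.984], [0.001, -0.989, -0.145], [-0.994, -0.016, 0.107]]
wrist_force: [-0.9, -0.8, -1.0]
gripper_width: 0.0595
```

```bash
python3 s.py; python3 -c "
from h import *
grab('wrist','w18')
im=load('w18')[0]; cv2.imwrite('pics/w18z.png',cv2.resize(cv2.convertScaleAbs(im[350:400,250:390],alpha=1.6)[:,:,::-1],(784,280),interpolation=cv2.INTER_NEAREST))"
```

```text
[-0.795  0.424  1.511 -0.08   1.283  0.655] [ -0.024 -65.744 -44.221  -0.483   0.529  -0.037] [-0.907 -0.843 -1.015] [ 0.451 -0.426  0.049] [-0.108  0.001 -0.994] [ 0.145 -0.989] 0.05951340185247423
```

View pics/w18z.png

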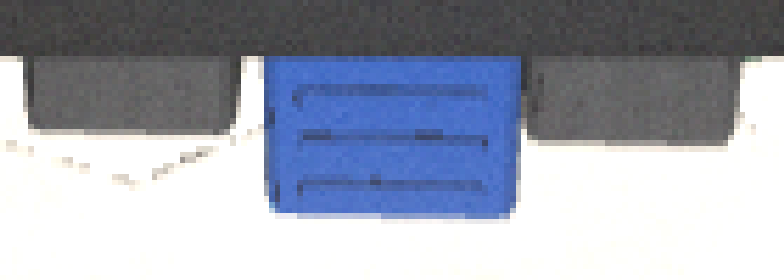

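Call:
carry_out(
  plan=[
    {"dp":[-0.03,0.1,-0.05],"roll":-0.003},
    {"dp":[0,0,0],"roll":0},
    {"dp":[0,0,0],"roll":0},
  ],
)

```text
t: 26.43
position: [0.4514, -0.4251, 0.0492]
tcp_rot: [[-0.107, 0.141, -0.984], [0.0, -0.99, -0.142], [-0.994, -0.015, 0.106]]
wrist_force: [-0.3, -0.1, -1.3]
gripper_width: 0.0596
```

```bash
python3 s.py; python3 -c "
from h import *
grab('wrist','w19')
im=load('w19')[0]; a=cv2.resize(cv2.convertScaleAbs(im[350:400,250:390],alpha=1.6)[:,:,::-1],(784,280),interpolation=cv2.INTER_NEAREST); b=cv2.resize(cv2.convertScaleAbs(im[120:190,230:426],alpha=2.5)[:,:,::-1],(784,280),interpolation=cv2.INTER_NEAREST); cv2.imwrite('pics/w19z.png',np.vstack([b,a]))"
```

```text
[-0.795  0.422  1.514 -0.08   1.282  0.66 ] [  0.004 -65.524 -44.101  -0.459   0.549   0.006] [-0.321 -0.133 -1.319] [ 0.451 -0.425  0.049] [-0.107  0.    -0.994] [ 0.141 -0.99 ] 0.05956917827280487
```

View pics/w19z.png

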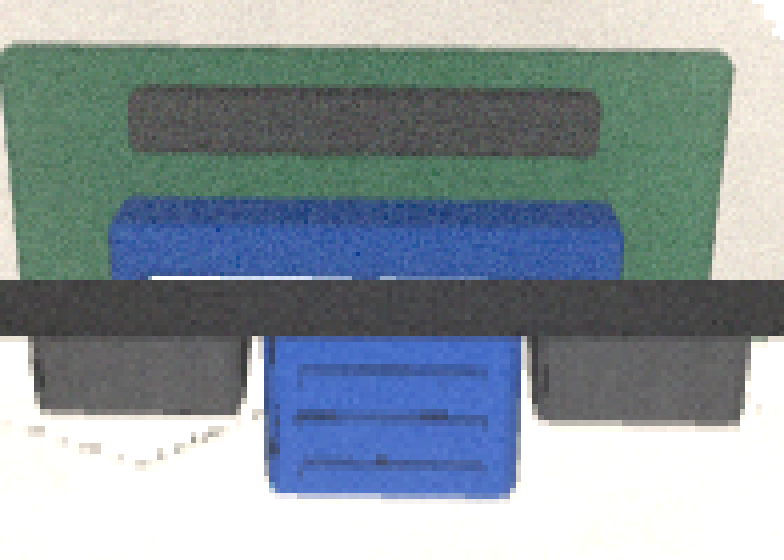

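Call:
carry_out(
  plan=[
    {"dp":[0,0,-0.3],"roll":0},
    {"dp":[0,0,-0.4],"roll":0},
    {"dp":[0,0,-0.3],"roll":0},
    {"dp":[0,0,-0.15],"roll":0},
    {"dp":[0,0,0],"roll":0},
  ],
)

```text
t: 26.9
position: [0.4513, -0.4249, 0.0363]
tcp_rot: [[-0.108, 0.141, -0.984], [0.0, -0.99, -0.142], [-0.994, -0.016, 0.106]]
wrist_force: [-0.2, -0.3, -0.7]
gripper_width: 0.0599
```

```bash
python3 s.py; python3 -c "
from h import *
grab('wrist','w20')
im=load('w20')[0]; a=cv2.resize(cv2.convertScaleAbs(im[350:400,250:390],alpha=1.6)[:,:,::-1],(784,280),interpolation=cv2.INTER_NEAREST); b=cv2.resize(cv2.convertScaleAbs(im[120:190,230:426],alpha=2.5)[:,:,::-1],(784,280),interpolation=cv2.INTER_NEAREST); cv2.imwrite('pics/w20z.png',np.vstack([b,a]))"
```

```text
[-0.794  0.438  1.519 -0.08   1.261  0.661] [ -0.009 -66.264 -44.047  -0.465   0.436   0.004] [-0.169 -0.268 -0.672] [ 0.451 -0.425  0.036] [-0.108  0.    -0.994] [ 0.141 -0.99 ] 0.059949468779486884
```

View pics/w20z.png

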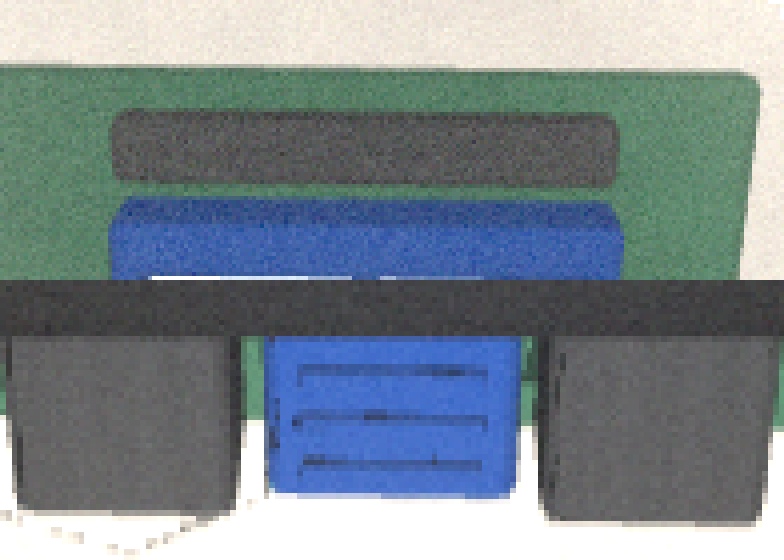

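The tongue is in the channel with gaps on both sides, and the frame is short of the rib. I'll ease it down to contact.

Call:
carry_out(
  plan=[
    {"dp":[0,0,-0.1],"roll":0},
    {"dp":[0,0,-0.05],"roll":0},
  ],
)

```text
t: 27.12
position: [0.4512, -0.4249, 0.0347]
tcp_rot: [[-0.108, 0.141, -0.984], [0.001, -0.99, -0.142], [-0.994, -0.016, 0.107]]
wrist_force: [0.3, 0.4, -1.4]
gripper_width: 0.0596
```

Call:
carry_out(
  plan=[
    {"dp":[0,0,-0.1],"roll":0},
  ],
)

```text
t: 27.2
position: [0.4513, -0.425, 0.0344]
tcp_rot: [[-0.108, 0.141, -0.984], [0.001, -0.99, -0.142], [-0.994, -0.016, 0.107]]
wrist_force: [-2.9, 5.7, 12.5]
gripper_width: 0.0596
```

Call:
carry_out(
  plan=[
    {"dp":[0,0,-0.1],"roll":0},
  ],
)

```text
t: 27.28
position: [0.4514, -0.425, 0.0344]
tcp_rot: [[-0.108, 0.141, -0.984], [0.0, -0.99, -0.142], [-0.994, -0.016, 0.107]]
wrist_force: [-4.3, 4.6, 10.2]
gripper_width: 0.0597
```

Call:
carry_out(
  plan=[
    {"dp":[0,0,0],"roll":0},
    {"dp":[0,0,-0.03],"roll":0},
    {"dp":[0,0,0],"roll":0},
  ],
  squeeze=4,
)

```text
t: 27.53
position: [0.4517, -0.4253, 0.0348]
tcp_rot: [[-0.107, 0.141, -0.984], [-0.0, -0.99, -0.142], [-0.994, -0.015, 0.106]]
wrist_force: [-1.2, -0.6, -1.0]
gripper_width: 0.0597
```

Call:
carry_out(
  plan=[
    {"dp":[0,0,0],"roll":0},
    {"dp":[0,0,0],"roll":0},
    {"dp":[0,0,0],"roll":0},
    {"dp":[0,0,0],"roll":0},
  ],
  gripper=0.7,
)

```text
t: 27.87
position: [0.4519, -0.4255, 0.0349]
tcp_rot: [[-0.107, 0.141, -0.984], [-0.001, -0.99, -0.142], [-0.994, -0.014, 0.106]]
wrist_force: [0.7, 0.9, -0.4]
gripper_width: 0.0783
```

```bash
python3 s.py; python3 -c "
from h import *
grab('wrist','w21')"
```

```text
[-0.794  0.441  1.518 -0.081  1.258  0.662] [  0.003 -65.5   -43.283  -0.429   0.495  -0.003] [ 0.746  0.936 -0.358] [ 0.452 -0.426  0.035] [-0.107 -0.001 -0.994] [ 0.141 -0.99 ] 0.07825109128553143
```

View pics/w21.png

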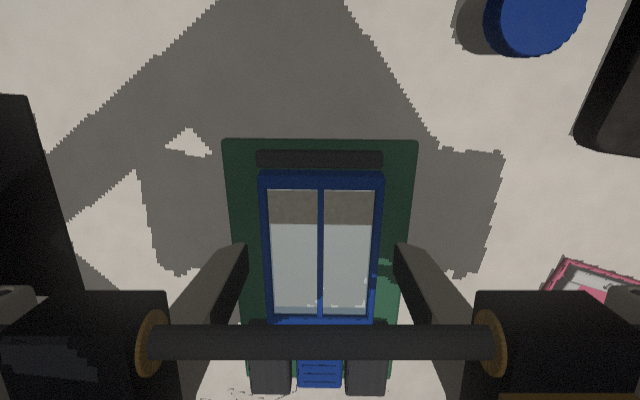

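Released. I'll lift clear and check the final state.

Call:
carry_out(
  plan=[
    {"dp":[0,0,0.5],"roll":0},
    {"dp":[0,0,1.2],"roll":0},
    {"dp":[0,0,2],"roll":0},
    {"dp":[0,0,2.5],"roll":0},
    {"dp":[0,0,2.5],"roll":0},
    {"dp":[0,0,2.5],"roll":0},
    {"dp":[0,0,2],"roll":0},
    {"dp":[0,0,1],"roll":0},
    {"dp":[0,0,0.4],"roll":0},
    {"dp":[0,0,0],"roll":0},
    {"dp":[0,0,0],"roll":0},
  ],
)

```text
t: 28.83
position: [0.4506, -0.4241, 0.194]
tcp_rot: [[-0.105, 0.141, -0.984], [-0.002, -0.99, -0.142], [-0.994, -0.013, 0.105]]
wrist_force: [-0.1, 1.1, -0.2]
gripper_width: 0.0789
```

```bash
python3 s.py; python3 -c "
from h import *
grab('wrist','w22'); grab('top','top22')
im=load('w22')[0]; print(im.shape)"
```

```text
[-0.794  0.28   1.412 -0.077  1.522  0.641] [  0.016 -63.646 -49.024  -0.469   0.574  -0.01 ] [-0.059  1.057 -0.244] [ 0.451 -0.424  0.194] [-0.105 -0.002 -0.994] [ 0.141 -0.99 ] 0.07893527720462575
(400, 640, 3)
```

View pics/w22.png

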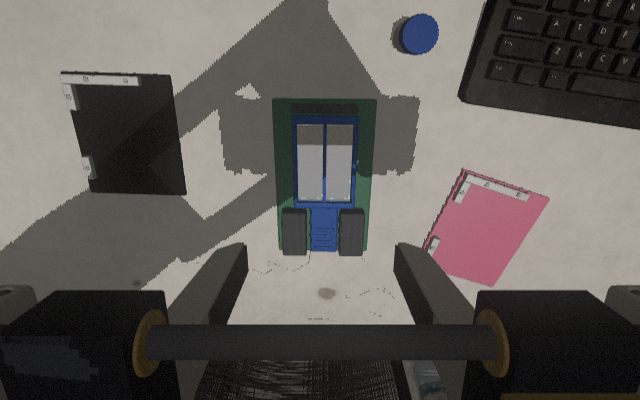

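View pics/top22.png

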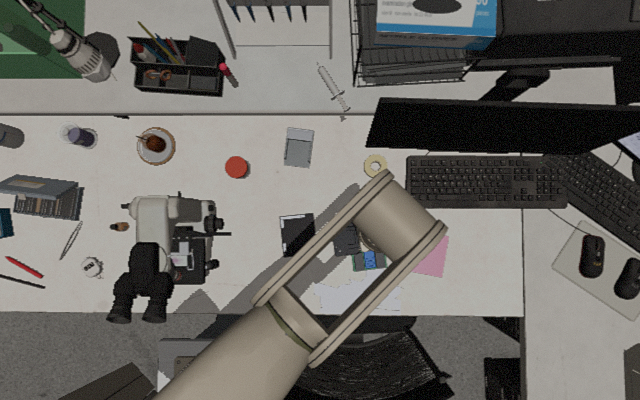

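Run:
```python
from h import *
im,C=load('w22'); cv2.imwrite('pics/w22z.png',cv2.resize(cv2.convertScaleAbs(im[90:260,260:390],alpha=2.0)[:,:,::-1],(455,595),interpolation=cv2.INTER_NEAREST))
```

```text
(no output)
```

View pics/w22z.png

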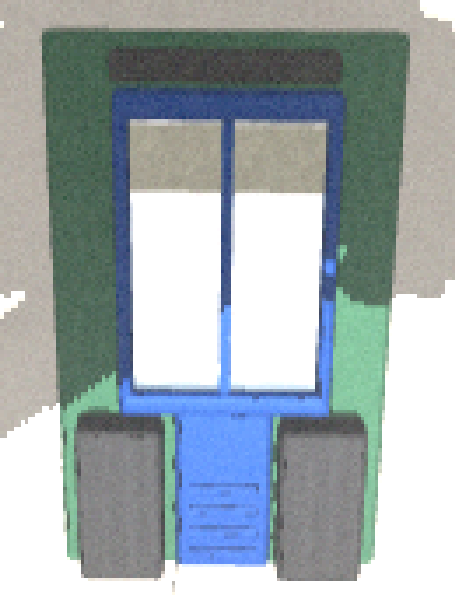

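The tongue sits between the cheeks with green showing on both sides. The frame lies flat between the cheeks and the rib, clear of both. The cup, tape and holder are where they stood. Handing in.

```bash
python3 -c "
from rig import arm
print(arm.sign_off())"
```

```text
the job is handed in; nothing more can be done
None
```

The carrier is lying flat on the green deck, released, and the job is handed in at about 29 s of the 72 s allowed. I drew it out of the holder by its tongue, laid it on the black plate and slid it against both fences. I then let go, took it afresh across the frame and lowered it onto the deck.

- **Final position:** the last wrist picture shows the tongue in the channel with green on both sides. The frame is clear of the cheeks and the far rib. It touched down at exactly the tool height I had predicted for lying flat, with about 10–12 N.
- **Bystanders:** the top view shows the cup and the tape where they stood. The arm hides the jar there, but the wrist view shows it upright, and nothing came near it.
- **Forces:** the highest wrist reading I saw was about 21 N, at first contact with the black plate.

**What went wrong or disagreed:**
- **Unexplained early move:** one early lowering move fell about 6 cm short and left the tool tilted about 5°. I never found the cause. I can't rule out a brief touch of the arm on something. I worked around the tilt with a half turn and slow moves.
- **Joint 6:** it came within 0.01 rad of its range limit once, and I backed it off.
- **Squaring plate:** one wrist view suggested the carrier was about 0.6° off the plate when home. A second view from the other side showed them aligned with no visible gaps, so I did not nudge it.
- **Deck approach:** my first hover was about 2–3 mm to one side, so I corrected it before lowering.

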